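# Clamp the offcut from behind the tin, spool and fitting

## Robot

A 7-joint arm with a two-finger parallel gripper is mounted at the origin on the work surface; the furniture and walls round the work are solid. World frame = base frame: x ahead of the robot, y to its left, z up, the work surface at z = 0. Lengths are in mm, angles in rad, forces in N, time in s.
With the tool pointing down it reaches from about 425 to 950 mm from the base axis. Payload 4.7 kg.
Tool frame: the origin (TCP) lies where the fingers leave the gripper's body, on its centre line; the fingertips stand 73 mm ahead of it and the grasp point (between the pads) lies 54 mm ahead of it (bot.finger_overhang is the distance from the TCP to the fingertips, in mm); z points along the fingers, y is the direction in which the jaws open and shut (so a half turn about z gives the same grasp; the last joint's range is limited). The gripper opens to 85 mm and grips with 20 to 120 N. Pads are 22 mm wide; open, the fingers measure 114 mm over their backs; the gripper's body (76 mm by 85 mm) begins 54 mm behind the grasp point. The pads swing forward as they close: fully open they stand 13 mm farther back than shut.
Start: joints at [-1.279, 0.469, -0.049, 1.532, 0.024, 1.141, -0.082], TCP at [212.806, 640.589, 303.935] pointing down, gripper open.
Joint ranges: [-2.59, 2.59], [-0.33, 1.99], [-1.39, 1.29], [0.1, 2.45], [-1.04, 4.18], [0.21, 1.99], [-2.66, 2.66]. Speed limits (rad/s): [2.57, 2.57, 3.14, 3.14, 3.14, 3.14, 3.14].

## Interface

Orientations are given as a unit quaternion [w, x, y, z].
In Python, from bench import bot gives the robot as it stands.
- The arm moves only by the tool step_arm, never from a script. Its argument "motion" is text: rows parted by semicolons, each of 7 numbers parted by spaces: the shift along the tool's x, y, z in m, then the turn, a rotation vector about the tool's x, y, z in rad, then the finger opening in m, from 0 to 0.0854. In form: x y z ax ay az gripper; .... A call has 1 to 12 rows; each row shifts and turns the pose as measured when the row begins, along the tool's axes as they then stand; what a row does not reach is not made up. A row lasts 1/8 s, in which the tool goes at most 62.5 mm and 10.7 degrees, less where a joint would pass 70% of its speed; a pose out of reach is approached as far as the arm can. A call is refused whole if a number of a shift passes 0.0625 or a number of a turn 0.188, either way. A call with a gripper value outside its range is refused whole. The fingers move at their own pace and stop on an object; "force" is the grip in N (left out, the last holds). Time passes only in rows, so rows that do not move let the fingers close. It gives the time, the measured TCP pose, the force and the opening at its end, in the units of the state.
- bot.read_state(): the state, without advancing time (a new reading comes with each control period).
- bot.read_camera(name): name is "side" or "top"; returns (picture, depth): 420x560x3 uint8, blue, green, red; 420x560 float32, mm along the optical axis (not along the pixel's ray), 0 where there is no reading.
- bot.camera_params(name): a dict with "vertical_fov" (degrees; the focal length in pixels is half the picture's height over the tangent of half this angle, whatever the lens; pixels are square), "cx", "cy" (the principal point, pixels), "xyz" and "orientation" of the camera in the world. Camera axes: x right, y down, z forward; pixel columns grow to the right and rows downward; lengths in mm; the calibration is good to about 2 mm. A picture is of the moment at which its call begins. camera_params takes no time and is no camera call.
- bot.job_done(): hands the job in, once; it reports no verdict.
The state is a dict: "time": time; "joints": joint angles; "joint_velocities": joint speeds; "effort": joint torques, N m; "eef_pos": TCP position; "tcp_rot": TCP orientation; "wrist_force": force on the tool from outside, world axes, zero at the start; "torque": the same for the moment, N m; "gripper_width": opening from 0.0 (shut) to 1.0 (fully open).
Only numpy, scipy, OpenCV 4.12 (cv2) and the standard library are available. Lean on these libraries where they do the work, as an engineer would, in place of code of your own. Each camera call takes 0.05 s, during which the arm holds its last target.

## Task

The mahogany offcut is wanted on the clamping board for sanding, but it lies at the back of the bench tray, behind a glue tin, a thread spool and a pipe fitting. First stand those three aside, upright on the black rubber mat; then lay the offcut flat on the clamping board between its two stops, in line with the board, and slide the stop with the knob along until the offcut is held tight, end to end, between the stops. Finally put the three back upright, each in the bay of the tray that it came from.

Things in the scene. Friction and masses are not known exactly. Their poses are not given: they have to be found in the camera images.
- tin_mid (a point): Dark blue round glue tin, 70 mm in diameter, 72 mm high, lid fixed, about 0.25 kg. The point is its centre, 36 mm above its underside; z is up its axis. It starts in one of the three bays of the tray; round its upper half (45 mm and more above the bench) there is room for fingers before and behind it.
- reel_mid (a point): Wooden thread spool standing on end, flanges 50 mm in diameter, 60 mm high, 0.08 kg. The point is its centre, 30 mm above its underside; z is up its axis. At the start it stands in another bay of the tray. Grip it round the upper flange (the uppermost 12 mm).
- fitting_mid (a point): Grey steel pipe fitting standing upright, 59 mm high, about 0.3 kg: hexagonal foot, narrower neck, round collar 48 mm across on top (40 to 59 mm above its underside; grip it there) and a pipe stub sticking out 55 mm along its -y at mid-height. The point is on the axis of the collar, 29.5 mm above the underside; z is up. It starts in the remaining bay, the stub roughly towards the robot.
- offcut_mid (a point): Dark mahogany offcut, a plain bar 45 x 140 x 22 mm (its x, y, z), lying flat, 0.1 kg. The point is its centre, 11 mm above its underside. At the start it lies along the back of the tray, just behind the three bays, its long side along the tray; there are 28 mm free behind it up to the back lip.
- tray: Low wooden tray, fixed, 176 x 286 mm (its x, y); origin under its centre, z up, front (-x) to the robot. Floor 6 mm, lips and dividers 14 mm above the bench. Two dividers, 5 mm thick, run 74 mm back from the front lip and part off three bays 86 mm wide, centres at x -43 and y -91, 0, +91 mm. Behind them the floor is open; there lies the offcut, near x +25 mm. Which thing is in which bay varies.
- mat: Black ribbed rubber mat, fixed on the bench, 120 x 300 mm (its x, y), 3 mm thick: the side area. Origin at the centre of its underside, y along its length. It lies left or right in front of the tray; mat and clamping board change sides from start to start.
- board: Clamping board, pale wood, fixed, 84 x 300 mm (its x, y); origin under its centre, z up. Its bed is 12 mm above the bench. Two wooden stops across it, 66 mm wide, stand 12 mm above the bed: a fixed one, inner face at y = +120 mm, and a sliding one with a knob towards the -y end. The clamped offcut has its centre at x 0, y +50, z 23 mm, its length along the board's y.
- slide_stop (a joint): The sliding stop, m: 0 = fully open, the inner faces of the stops 200 mm apart; grows as it moves along the board's +y towards the fixed stop; 0.060 = 140 mm apart, the offcut tight. At the start 0 to 0.02. It moves against 3 N of friction and stays where it is left.
- stop_knob (a point): Round black knob on the sliding stop, 30 mm in diameter, 20 mm high, 42 to 62 mm above the bench; the point is its centre, on the board's centre line, 34 mm behind the inner face of the sliding stop. Grip it from above, fingers across the board, and push along the board; the slide below is 30 mm wide, its top 20 mm above the bench.
Things that resemble listed ones, but are neither listed nor needed, are in the scene too. What is meant by the part that bears reel_mid is not green, and is the larger of those in its own colour.

How it is judged (in metres and radians):
On the way, in this order (a step that is already met when the one before it is completed fails the run):
1. the tin, the spool and the fitting all stand upright on the mat, the offcut still in its place in the tray (x of tin_mid in the frame of mat between -0.06 and 0.06 m and y of tin_mid in the frame of mat between -0.15 and 0.15 m and height (world z) of tin_mid between 0.033 and 0.045 m and angle between each of tin_mid, reel_mid, fitting_mid's own z axis and vertical below 0.1 rad and x of reel_mid in the frame of mat between -0.06 and 0.06 m and y of reel_mid in the frame of mat between -0.15 and 0.15 m and height (world z) of reel_mid between 0.027 and 0.039 m and x of fitting_mid in the frame of mat between -0.06 and 0.06 m and y of fitting_mid in the frame of mat between -0.15 and 0.15 m and height (world z) of fitting_mid between 0.0265 and 0.0385 m and distance of offcut_mid from where it was at the start of the episode below 0.03 m), for 0.2 s.
2. the offcut lies flat on the clamping board between the stops while the three still stand on the mat (x of tin_mid in the frame of mat between -0.06 and 0.06 m and y of tin_mid in the frame of mat between -0.15 and 0.15 m and height (world z) of tin_mid between 0.033 and 0.045 m and angle between each of tin_mid, reel_mid, fitting_mid's own z axis and vertical below 0.1 rad and x of reel_mid in the frame of mat between -0.06 and 0.06 m and y of reel_mid in the frame of mat between -0.15 and 0.15 m and height (world z) of reel_mid between 0.027 and 0.039 m and x of fitting_mid in the frame of mat between -0.06 and 0.06 m and y of fitting_mid in the frame of mat between -0.15 and 0.15 m and height (world z) of fitting_mid between 0.0265 and 0.0385 m and y of offcut_mid in the frame of board between -0.02 and 0.056 m and x of offcut_mid in the frame of board between -0.014 and 0.014 m and z of offcut_mid in the frame of board between 0.02 and 0.026 m and angle between the y axis of offcut_mid and the y axis of board, either way round below 0.12 rad), for 0.2 s.
At the end, for the whole second after the job is handed in: Offcut flat on the bed, within 14 mm of the centre line, 0.12 rad of its direction and about 5 mm of the clamped place, sliding stop past 0.056 m; tin, spool and fitting upright (0.08 rad) on the tray floor within 30 mm of where each stood at the start; all at rest (y of offcut_mid in the frame of board between 0.044 and 0.054 m and x of offcut_mid in the frame of board between -0.014 and 0.014 m and z of offcut_mid in the frame of board between 0.02 and 0.026 m and angle between the y axis of offcut_mid and the y axis of board, either way round below 0.12 rad and value of joint slide_stop above 0.056 m and distance of each of tin_mid, reel_mid, fitting_mid from where it was at the start of the episode below 0.03 m and angle between each of tin_mid, reel_mid, fitting_mid's own z axis and vertical below 0.08 rad and z of tin_mid in the frame of tray between 0.038 and 0.046 m and z of reel_mid in the frame of tray between 0.032 and 0.04 m and z of fitting_mid in the frame of tray between 0.0315 and 0.0395 m and linear speed of each of tin, reel, fitting, offcut below 0.02 m/s); the robot touches nothing.
It fails at once if the tin, the spool or the fitting is knocked over (angle between any of tin_mid, reel_mid, fitting_mid's own z axis and vertical above 0.8 rad).
It also fails if it takes over 144 s, if anything falls off the work surface, if the arm or the gripper's body presses on something with over 40 N, if the wrist force passes 120 N, or if a joint passes its speed limit or range.

## Working session

There is one attempt and no reset: what is moved stays moved. The work goes in short steps, Python scripts to look and compute and a tool call to move; the robot and the scene stay as the last step left them, time stands still between calls to the robot, and variables do not carry over. Pictures are saved under pics/ and viewed, and the job is handed in when it is done.

Besides the shell and the picture viewer there is one more tool, called after "Call:" in YAML: its name, and indented under it one key for each argument. step_arm: Moves the arm, as the interface text tells. Its arguments: {"type":"object","properties":{"motion":{"type":"string"},"force":{"type":"number"}},"required":["motion"]}

```bash
ls; mkdir -p pics; cat > h.py <<'E'
import numpy as np,cv2
from scipy.spatial.transform import Rotation as R
from bench import bot
def q2R(q): return R.from_quat([q[1],q[2],q[3],q[0]])
def cam(n):
    p=bot.camera_params(n); f=210/np.tan(np.radians(p["vertical_fov"])/2)
    return f,p["cx"],p["cy"],np.array(p["xyz"]),q2R(p["orientation"]).as_matrix(),p
def w(n,u,v,d):
    f,cx,cy,t,M,_=cam(n); return M@np.array([(u-cx)/f*d,(v-cy)/f*d,d])+t
def atz(n,u,v,z):
    f,cx,cy,t,M,_=cam(n); r=M@np.array([(u-cx)/f,(v-cy)/f,1]); return t+r*(z-t[2])/r[2]
def cloud(n,depth):
    f,cx,cy,t,M,_=cam(n); v,u=np.mgrid[:420,:560]
    P=np.stack([(u-cx)/f*depth,(v-cy)/f*depth,depth],-1)@M.T+t; P[depth==0]=np.nan; return P
def shot(n,tag):
    im,d=bot.read_camera(n); np.savez('pics/%s.npz'%tag,im=im,d=d); cv2.imwrite('pics/%s.png'%tag,im); return im,d
E
python3 - <<'E'
from h import *
for n in("top","side"):
    im,d=shot(n,n+"0"); print(n,cam(n)[5])
print(bot.read_state())
E
```

```text
pics
top {'vertical_fov': 47.93318541854224, 'cx': 276.1279944789533, 'cy': 216.72025536631432, 'xyz': array([ 160.92743093,  -21.51526108, 1360.03818784]), 'orientation': array([-0.08872431,  0.73656617, -0.66596008,  0.07807328])}
side {'vertical_fov': 45.023990049222334, 'cx': 281.8751956848693, 'cy': 213.65864417234687, 'xyz': array([-170.67381757, 1142.20642251,  869.99086524]), 'orientation': array([ 0.12134663, -0.22643829,  0.84101427, -0.47612572])}
{'time': 0.1, 'joints': array([-1.27892035,  0.46937069, -0.0486259 ,  1.53357572,  0.02409811,
        1.1409958 , -0.0823508 ]), 'joint_velocities': array([-3.82381323e-04, -9.79689624e-04,  9.41678705e-05, -4.63770425e-03,
        6.76150375e-04, -1.30353614e-03, -1.28009364e-03]), 'effort': array([ 5.28186229e-04, -5.11516392e+01, -4.70228365e-02, -2.38390321e+01,
        1.07475609e-02,  4.37167895e-03,  1.22707672e-05]), 'eef_pos': array([212.66972356, 640.20333351, 302.95913527]), 'tcp_rot': array([-1.18277442e-04,  1.59698663e-01,  9.87165416e-01, -8.74074865e-04]), 'wrist_force': array([-0.43295808, -0.38342414, -0.60865986]), 'torque': array([0.00419147, 0.00735845, 0.01667094]), 'gripper_width': 0.9959969086235557}
```

View pics/top0.png

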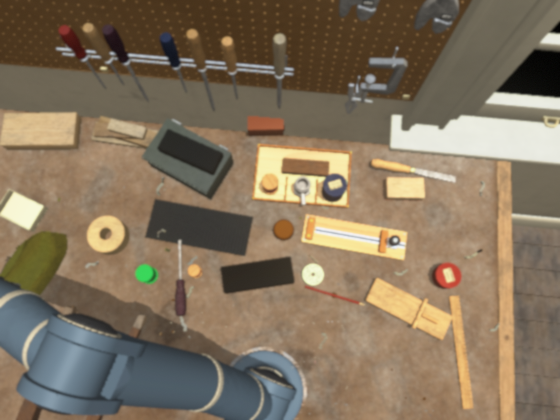

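View pics/side0.png

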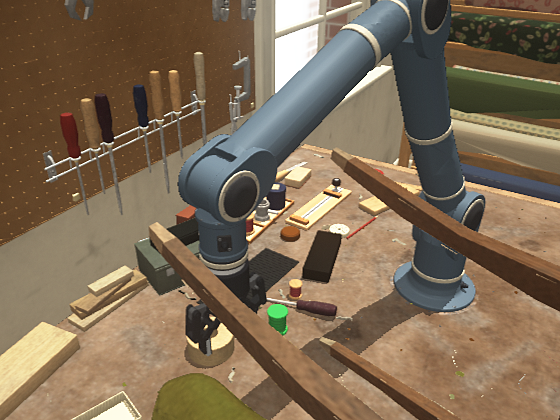

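```bash
python3 - <<'E'
from h import *
d=np.load('pics/top0.npz'); im=d['im'];D=d['d']
c=cv2.resize(im[135:265,140:420],None,fx=2.85,fy=2.85,interpolation=cv2.INTER_CUBIC); cv2.imwrite('pics/a1.png',c)
c=cv2.resize(im[140:212,245:360],None,fx=6.9,fy=6.9,interpolation=cv2.INTER_CUBIC); cv2.imwrite('pics/a2.png',c)
P=cloud('top',D)
for u,v in [(270,183),(303,186),(334,187),(305,167),(200,227),(355,238),(395,240),(258,275),(303,205),(194,270),(284,229),(185,160)]: print(u,v,P[v,u].round(1))
E
```

```text
270 183 [568.1  41.5  67.4]
303 186 [577.9 -54.1  38. ]
334 187 [ 572.1 -141.    74.8]
305 167 [640.2 -55.   28.8]
200 227 [433.2 235.5   2.7]
355 238 [ 444.1 -218.7   11.6]
395 240 [ 439.3 -323.    60.7]
258 275 [306.7  48.6  33.7]
303 205 [530.5 -60.1   1.7]
194 270 [301.6 227.5  43.2]
284 229 [447.3 -11.1  24.3]
185 160 [594.8 281.4 119.3]
```

View pics/a1.png

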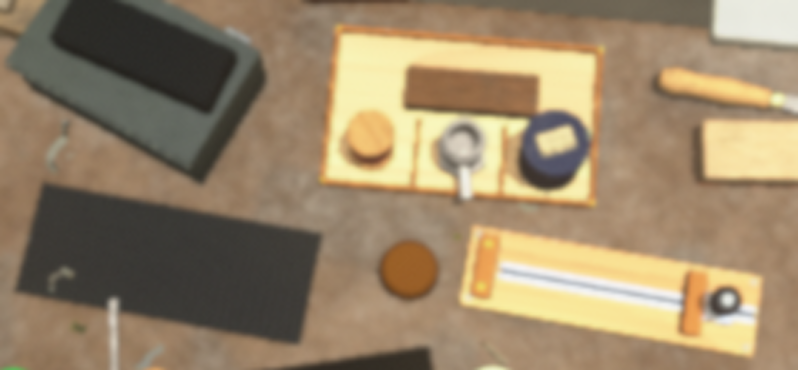

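View pics/a2.png

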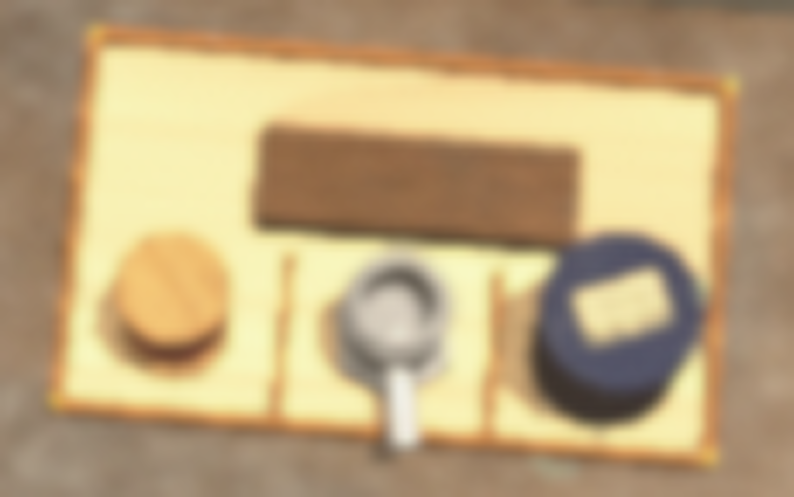

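```bash
cat >> h.py <<'E'
def circ(P,mask,band):
    m=mask&(P[...,2]>band[0])&(P[...,2]<band[1]); q=P[m]
    (c,r)=cv2.minEnclosingCircle(q[:,:2].astype(np.float32)); return m.sum(),q.mean(0).round(1),np.round(c,1),round(r,1),np.nanmedian(q[:,2]).round(1)
E
python3 - <<'E'
from h import *
d=np.load('pics/top0.npz'); im=d['im'];D=d['d'];P=cloud('top',D)
def box(u0,u1,v0,v1):
    m=np.zeros((420,560),bool); m[v0:v1,u0:u1]=1; return m
print('reel',circ(P,box(255,282,170,200),(60,75)))
print('fit',circ(P,box(290,318,170,195),(57,75)))
print('tin',circ(P,box(318,350,170,205),(70,90)))
print('knob',circ(P,box(385,410,228,255),(50,75)))
for nm,s,u0,v0,pts,z in [('tray',6.9,245,140,[(95,33),(733,83),(712,458),(57,403)],14),
 ('offc',6.9,245,140,[(263,127),(578,150),(576,242),(255,228)],28),
 ('mat',2.85,140,135,[(44,184),(321,234),(299,343),(16,292)],3),
 ('board',2.85,140,135,[(474,226),(762,276),(754,355),(459,303)],12)]:
    W=np.array([atz('top',u0-.5+(a+.5)/s,v0-.5+(b+.5)/s,z)[:2] for a,b in pts]); print(nm,W.round(1).tolist(),W.mean(0).round(1),
      [round(float(np.linalg.norm(W[i]-W[i-1])),1) for i in range(4)], 'ang of y axis',[round(float(np.arctan2(*(W[i]-W[j])[::-1])),3) for i,j in((0,1),(3,2))])
# color/depth rects
m=box(275,335,150,185)&(P[...,2]>20)&(P[...,2]<40)&(P[...,0]>600)
print(cv2.minAreaRect(P[m][:,:2].astype(np.float32)),np.median(P[m][:,2]))
hs=np.nanmedian(P[215:240,165:240,2]);print('mat z',hs)
for n,b in [('knobpix',box(385,410,228,255))]:
    print(np.nanmax(P[b][:,2]))
for u0,v0 in [(310,228),(381,241)]:
    m=box(u0-9,u0+9,v0-14,v0+14)&(P[...,2]>17)&(P[...,2]<40); print('stop',cv2.minAreaRect(P[m][:,:2].astype(np.float32)),np.median(P[m][:,2]))
E
```

```text
reel (np.int64(222), array([574.8,  42.3,  66.3]), array([575.3,  42.8]), 25.3, np.float64(66.4))
fit (np.int64(123), array([576.8, -50.9,  62.6]), array([577.6, -51. ]), 24.2, np.float64(62.7))
tin (np.int64(461), array([ 579.3, -142.9,   77.5]), array([ 579. , -144.2]), 36.1, np.float64(77.4))
knob (np.int64(102), array([ 439.3, -322. ,   61.2]), array([ 440.9, -323.3]), 15.9, np.float64(61.6))
tray [[703.9, 92.2], [708.4, -189.2], [537.4, -191.2], [533.7, 89.8]] [620.9 -49.6] [170.2, 281.5, 171.0, 281.1] ang of y axis [1.587, 1.584]
offc [[662.2, 13.8], [665.3, -122.8], [623.5, -125.1], [616.0, 12.7]] [641.7 -55.3] [46.2, 136.6, 41.9, 138.0] ang of y axis [1.593, 1.625]
mat [[503.7, 380.5], [479.2, 85.8], [363.7, 95.2], [387.0, 390.7]] [433.4 238.1] [117.2, 295.7, 116.0, 296.3] ang of y axis [1.488, 1.492]
board [[501.3, -71.0], [478.3, -368.1], [396.2, -363.0], [419.4, -62.7]] [ 448.8 -216.2] [82.3, 298.0, 82.3, 301.2] ang of y axis [1.494, 1.494]
((644.5482788085938, -56.930686950683594), (48.22925567626953, 139.8884735107422), 0.8712568879127502) 28.233310734341103
mat z 3.5872864571558694
69.67903573406738
stop ((456.69970703125, -93.78971862792969), (37.81132888793945, 73.40044403076172), 84.02349090576172) 24.15463520678975
stop ((442.75482177734375, -292.96923828125), (48.19009780883789, 70.34115600585938), 88.0568618774414) 23.41106936245319
```

```bash
python3 - <<'E'
from h import *
print(bot.finger_overhang)
d=np.load('pics/top0.npz');P=cloud('top',d['d'])
m=np.zeros((420,560),bool); m[110:200,140:240]=1
q=P[m&(P[...,2]>60)&(P[...,2]<160)]; h=cv2.convexHull(q[:,:2].astype(np.float32)); print('box',cv2.minAreaRect(h),cv2.boxPoints(cv2.minAreaRect(h)).round(0).tolist(),q[:,2].max())
for p in [(140,325),(20,400),(130,345),(30,260),(180,245)]: print(p,P[p[1],p[0]].round(0))
d=np.load('pics/side0.npz');S=cloud('side',d['d'])
for p in [(200,270),(340,350),(270,350),(450,220),(360,170),(400,375),(190,240)]: print(p,S[p[1],p[0]].round(0))
# back wall
b=P[100:130,250:350]; print('wall',np.nanmin(b[...,0]),[P[v,300].round(0).tolist() for v in (100,110,120,130,138)])
E
```

```text
72.6
box ((651.6593017578125, 301.3476867675781), (283.66375732421875, 268.9708251953125), 88.45421600341797) [[513.0, 163.0], [782.0, 156.0], [790.0, 440.0], [521.0, 447.0]] 136.62683479703037
(140, 325) [138. 357.  29.]
(20, 400) [-91. 656.  -0.]
(130, 345) [124. 168. 722.]
(30, 260) [278. 662.  95.]
(180, 245) [374. 286.   5.]
(200, 270) [171. 746. 475.]
(340, 350) [108. 378.  36.]
(270, 350) [ 36. 797. 450.]
(450, 220) [-68. 418. 451.]
(360, 170) [100. 387. 483.]
(400, 375) [-24. 346.  -0.]
(190, 240) [595. 282. 104.]
wall 718.2508406931056 [[778.0, -21.0, 178.0], [780.0, -24.0, 114.0], [781.0, -27.0, 46.0], [783.0, -30.0, -30.0], [741.0, -32.0, 6.0]]
```

```bash
python3 - <<'E'
from h import *
d=np.load('pics/side0.npz');S=cloud('side',d['d'])
T=cam('top')
def proj(n,X):
    f,cx,cy,t,M,_=cam(n); c=M.T@(np.array(X)-t); return (f*c[0]/c[2]+cx).round(0),(f*c[1]/c[2]+cy).round(0)
for p in [(157,232),(165,245),(200,280),(230,310),(280,355),(320,395),(338,157),(350,170),(380,182),(420,205),(470,225),(530,265),(332,345),(360,362),(390,380)]:
    X=S[p[1],p[0]]; print(p,X.round(0),proj('top',X))
E
```

```text
(157, 232) [256. 727. 493.] (np.float64(-115.0), np.float64(237.0))
(165, 245) [231. 740. 489.] (np.float64(-124.0), np.float64(250.0))
(200, 280) [159. 761. 474.] (np.float64(-140.0), np.float64(288.0))
(230, 310) [103. 777. 463.] (np.float64(-152.0), np.float64(318.0))
(280, 355) [ 25. 795. 446.] (np.float64(-166.0), np.float64(360.0))
(320, 395) [-35. 817. 441.] (np.float64(-186.0), np.float64(393.0))
(338, 157) [151. 368. 488.] (np.float64(63.0), np.float64(314.0))
(350, 170) [121. 381. 474.] (np.float64(56.0), np.float64(330.0))
(380, 182) [ 58. 400. 476.] (np.float64(38.0), np.float64(365.0))
(420, 205) [-17. 415. 461.] (np.float64(25.0), np.float64(407.0))
(470, 225) [-62.  49. 238.] (np.float64(236.0), np.float64(431.0))
(530, 265) [-194.  471.  445.] (np.float64(-25.0), np.float64(510.0))
(332, 345) [129. 374.  36.] (np.float64(132.0), np.float64(328.0))
(360, 362) [ 55. 390.  38.] (np.float64(121.0), np.float64(355.0))
(390, 380) [-17. 408.  43.] (np.float64(109.0), np.float64(383.0))
```

```bash
cat >> h.py <<'E'
def plan(x,y,z,al,n=None,step=50,grip=.0854):
    "rows from the measured pose to TCP x,y,z (mm), pointing down, jaw axis at world angle al"
    s=bot.read_state(); p=np.array(s['eef_pos']); r=q2R(s['tcp_rot'])
    c=[]
    for a in (al,al+np.pi):
        Y=np.array([np.cos(a),np.sin(a),0]);Z=np.array([0,0,-1.]);X=np.cross(Y,Z); c.append(R.from_matrix(np.stack([X,Y,Z],1)))
    t=min(c,key=lambda q:(r.inv()*q).magnitude()); rv=(r.inv()*t).as_rotvec(); dw=np.array([x,y,z])-p
    if n is None: n=max(1,int(np.ceil(max(np.linalg.norm(dw)/step,np.linalg.norm(rv)/.16))))
    cur=r; rows=[]
    for i in range(n):
        l=cur.inv().apply(dw/n)/1000; rows.append(' '.join('%g'%v for v in np.r_[l.round(4),(rv/n).round(3),grip])); cur=cur*R.from_rotvec(rv/n)
    print('t',s['time'],'n',n,'pos',p.round(1),'grip',s['gripper_width'],'F',np.round(s['wrist_force'],1),'j',np.round(s['joints'],2),'err rv',rv.round(3)); print('; '.join(rows))
E
python3 -c "
from h import *
plan(579,-144,250,0)"
```

```text
t 0.1 n 18 pos [212.7 640.2 303. ] grip 0.9959969086235557 F [-0.4 -0.4 -0.6] j [-1.28  0.47 -0.05  1.53  0.02  1.14 -0.08] err rv [-1.00e-03  1.00e-03  1.25e+00]
-0.0331 -0.0349 0.003 -0 0 0.069 0.0854; -0.0354 -0.0325 0.003 -0 0 0.069 0.0854; -0.0376 -0.03 0.003 -0 0 0.069 0.0854; -0.0396 -0.0273 0.003 -0 0 0.069 0.0854; -0.0414 -0.0245 0.003 -0 0 0.069 0.0854; -0.043 -0.0216 0.003 -0 0 0.069 0.0854; -0.0444 -0.0186 0.003 -0 0 0.069 0.0854; -0.0455 -0.0154 0.003 -0 0 0.069 0.0854; -0.0465 -0.0122 0.003 -0 0 0.069 0.0854; -0.0472 -0.009 0.003 -0 0 0.069 0.0854; -0.0477 -0.0057 0.003 -0 0 0.069 0.0854; -0.048 -0.0024 0.003 -0 0 0.069 0.0854; -0.0481 0.001 0.003 -0 0 0.069 0.0854; -0.0479 0.0043 0.003 -0 0 0.069 0.0854; -0.0475 0.0076 0.0029 -0 0 0.069 0.0854; -0.0468 0.0109 0.0029 -0 0 0.069 0.0854; -0.046 0.0141 0.0029 -0 0 0.069 0.0854; -0.0449 0.0173 0.0029 -0 0 0.069 0.0854
```

Call:
step_arm:
  motion: "-0.033 -0.035 0.003 0 0 0.069 0.0854; -0.035 -0.033 0.003 0 0 0.069 0.0854; -0.038 -0.03 0.003 0 0 0.069 0.0854; -0.04 -0.027 0.003 0 0 0.069 0.0854; -0.041 -0.025 0.003 0 0 0.069 0.0854; -0.043 -0.022 0.003 0 0 0.069 0.0854; -0.044 -0.019 0.003 0 0 0.069 0.0854; -0.046 -0.015 0.003 0 0 0.069 0.0854; -0.047 -0.012 0.003 0 0 0.069 0.0854; -0.047 -0.009 0.003 0 0 0.069 0.0854; -0.048 -0.006 0.003 0 0 0.069 0.0854; -0.048 -0.002 0.003 0 0 0.069 0.0854"

```text
time: 1.6
eef_pos: [456.2, 99.4, 262.8]
tcp_rot: [-0.001, 0.551, 0.834, -0.003]
wrist_force: [0.8, 0.9, 0.3]
gripper_width: 1.0
```

```bash
python3 -c "
from h import *
plan(579,-144,220,0)"
```

```text
t 1.6 n 6 pos [456.2  99.4 262.8] grip 0.9995689916402999 F [0.8 0.9 0.3] j [-0.63  0.18  0.37  2.07 -0.08  0.91  0.18] err rv [-0.005  0.003  0.403]
-0.0453 0.003 0.0072 -0.001 0.001 0.067 0.0854; -0.045 0.006 0.0072 -0.001 0.001 0.067 0.0854; -0.0445 0.009 0.0072 -0.001 0.001 0.067 0.0854; -0.0438 0.012 0.0072 -0.001 0.001 0.067 0.0854; -0.0429 0.0149 0.0072 -0.001 0.001 0.067 0.0854; -0.0418 0.0177 0.0071 -0.001 0.001 0.067 0.0854
```

Call:
step_arm:
  motion: "-0.045 0.003 0.004 -0.001 0.001 0.067 0.0854; -0.045 0.006 0.004 -0.001 0.001 0.067 0.0854; -0.045 0.009 0.004 -0.001 0.001 0.067 0.0854; -0.044 0.012 0.004 -0.001 0.001 0.067 0.0854; -0.043 0.015 0.004 -0.001 0.001 0.067 0.0854; -0.042 0.018 0.004 -0.001 0.001 0.067 0.0854; 0 0 0 0 0 0 0.0854; 0 0 0 0 0 0 0.0854"

```text
time: 2.6
eef_pos: [580.1, -155.9, 235.4]
tcp_rot: [-0.002, 0.713, 0.701, -0.0]
wrist_force: [0.7, 1.0, -0.6]
gripper_width: 0.999
```

```bash
python3 - <<'E'
from h import *
plan(579,-144,116,0)
im,d=shot('side','s1'); cv2.imwrite('pics/s1c.png',cv2.resize(im[120:270,150:370],None,fx=3.5,fy=3.5))
E
```

```text
t 2.6 n 3 pos [ 580.1 -155.9  235.4] grip 0.998879009819795 F [ 0.7  1.  -0.6] j [-0.2   0.45  0.53  1.81 -0.28  0.96  0.43] err rv [-0.004 -0.002 -0.017]
0.0039 -0.0003 0.0398 -0.001 -0.001 -0.006 0.0854; 0.0039 -0.0003 0.0398 -0.001 -0.001 -0.006 0.0854; 0.0039 -0.0003 0.0398 -0.001 -0.001 -0.006 0.0854
```

View pics/s1c.png

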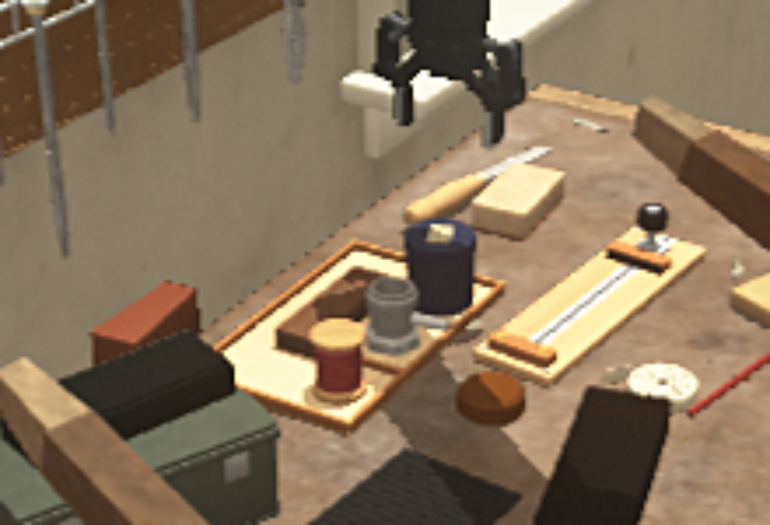

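```bash
python3 - <<'E'
from h import *
d=np.load('pics/s1.npz')['d'];S=cloud('side',d)
q=S[125:170,250:305].reshape(-1,3); q=q[(abs(q[:,1]+156)<30)&(q[:,2]>120)&(q[:,2]<235)]
print(np.nanpercentile(q[:,2],[0,1,2,5]), q[q[:,2]<180][:,0].min(), q[q[:,2]<180][:,0].max(),q[q[:,2]<180][:,1].mean())
E
```

```text
[172.78987284 176.95908895 178.06739175 182.04920399] 527.6727719704763 627.8844855968025 -151.88056622287144
```

Call:
step_arm:
  motion: "0.012 -0.001 0.02 -0.003 -0.002 -0.017 0.0854; 0 0 0.03 0 0 0 0.0854; 0 0 0.03 0 0 0 0.0854; 0 0 0.02 0 0 0 0.0854; 0 0 0.008 0 0 0 0.0854; 0 0 0 0 0 0 0.0854; 0 0 0 0 0 0 0.0854"

```text
time: 3.52
eef_pos: [579.5, -134.0, 127.5]
tcp_rot: [-0.0, 0.702, 0.712, 0.003]
wrist_force: [-0.8, -0.0, -0.2]
gripper_width: 1.0
```

```bash
python3 -c "
from h import *
plan(579,-144,114,0)"
```

```text
t 3.525 n 1 pos [ 579.5 -134.   127.5] grip 1.0002309004945713 F [-0.8 -0.  -0.2] j [-0.17  0.58  0.45  1.9  -0.37  0.74  0.51] err rv [ 0.004 -0.005  0.015]
-0.0101 -0.0007 0.0135 0.004 -0.005 0.015 0.0854
```

Call:
step_arm:
  motion: "-0.004 0 0.004 0.002 -0.002 0.007 0.0854; -0.003 0 0.004 0.002 -0.002 0.004 0.0854; -0.001 0 0.002 0 0 0 0.0854; 0 0 0 0 0 0 0.0854; 0 0 0 0 0 0 0.0854"

```text
time: 4.15
eef_pos: [580.4, -143.1, 118.5]
tcp_rot: [0.001, 0.706, 0.708, 0.001]
wrist_force: [-0.0, 0.0, -0.2]
gripper_width: 0.997
```

```bash
python3 -c "
from h import *
plan(579,-144,114,0)"
```

```text
t 4.15 n 1 pos [ 580.4 -143.1  118.5] grip 0.9972225404283253 F [-0.   0.  -0.2] j [-0.16  0.6   0.45  1.9  -0.38  0.73  0.51] err rv [ 0.003 -0.001  0.003]
-0.0009 -0.0015 0.0045 0.003 -0.001 0.003 0.0854
```

Close on the tin.

Call:
step_arm:
  motion: "0 -0.001 0.003 0 0 0 0.0854; 0 0 0 0 0 0 0.06; 0 0 0 0 0 0 0.06; 0 0 0 0 0 0 0.06; 0 0 0 0 0 0 0.06; 0 0 0 0 0 0 0.06; 0 0 0 0 0 0 0.06"
  force: 50

```text
time: 5.03
eef_pos: [579.7, -143.0, 116.0]
tcp_rot: [0.001, 0.706, 0.708, 0.002]
wrist_force: [-0.1, 0.4, 1.7]
gripper_width: 0.792
```

Call:
step_arm:
  motion: "0 0 -0.005 0 0 0 0.06; 0 0 -0.015 0 0 0 0.06; 0 0 -0.025 0 0 0 0.06; 0 0 -0.025 0 0 0 0.06; 0 0 -0.015 0 0 0 0.06; 0 0 -0.005 0 0 0 0.06; 0 0 0 0 0 0 0.06"

```text
time: 5.9
eef_pos: [578.0, -142.5, 209.5]
tcp_rot: [-0.0, 0.706, 0.708, 0.001]
wrist_force: [0.2, -0.3, -3.2]
gripper_width: 0.788
```

```bash
python3 - <<'E'
from h import *
plan(431,148,205,0,grip=.06,step=45)
im,d=shot('side','s2'); cv2.imwrite('pics/s2c.png',cv2.resize(im[120:270,150:370],None,fx=3.5,fy=3.5))
E
```

```text
t 5.9 n 8 pos [ 578.  -142.5  209.5] grip 0.788128836038041 F [ 0.2 -0.3 -3.2] j [-0.21  0.47  0.52  1.85 -0.29  0.9   0.45] err rv [ 0.001 -0.001  0.003]
0.0364 -0.0183 0.0006 0 -0 0 0.06; 0.0364 -0.0183 0.0006 0 -0 0 0.06; 0.0364 -0.0183 0.0006 0 -0 0 0.06; 0.0364 -0.0183 0.0006 0 -0 0 0.06; 0.0363 -0.0183 0.0006 0 -0 0 0.06; 0.0363 -0.0183 0.0006 0 -0 0 0.06; 0.0363 -0.0183 0.0006 0 -0 0 0.06; 0.0363 -0.0184 0.0006 0 -0 0 0.06
```

View pics/s2c.png

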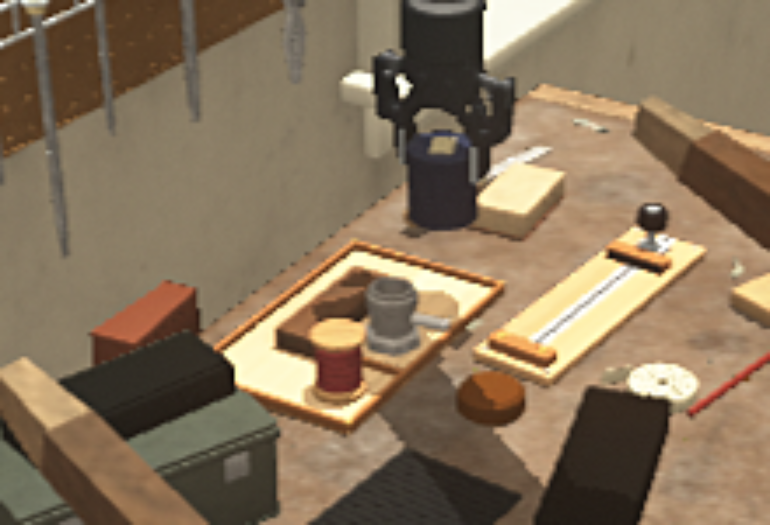

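Call:
step_arm:
  motion: "0.018 -0.009 0 0 0 0 0.06; 0.036 -0.018 0 0 0 0 0.06; 0.036 -0.018 0 0 0 0 0.06; 0.036 -0.018 0 0 0 0 0.06; 0.036 -0.018 0 0 0 0 0.06; 0.036 -0.018 0 0 0 0 0.06; 0.036 -0.018 0 0 0 0 0.06; 0.03 -0.015 0 0 0 0 0.06; 0.014 -0.007 0 0 0 0 0.06; 0.005 -0.003 0 0 0 0 0.06; 0 0 0 0 0 0 0.06; 0 0 0 0 0 0 0.06"

```text
time: 7.45
eef_pos: [417.6, 156.0, 203.0]
tcp_rot: [-0.007, 0.703, 0.711, -0.006]
wrist_force: [-0.1, -0.3, -2.9]
gripper_width: 0.789
```

```bash
python3 - <<'E'
from h import *
plan(431,148,114,0,grip=.06,step=45)
E
```

```text
t 7.45 n 3 pos [417.6 156.  203. ] grip 0.7890575540251992 F [-0.1 -0.3 -2.9] j [-0.85  0.25  0.47  2.17 -0.17  0.77 -0.26] err rv [-0.019 -0.001  0.012]
-0.0027 0.005 0.0296 -0.006 -0 0.004 0.06; -0.0027 0.0048 0.0296 -0.006 -0 0.004 0.06; -0.0027 0.0047 0.0296 -0.006 -0 0.004 0.06
```

Call:
step_arm:
  motion: "-0.003 0.004 0.02 -0.006 0 0.004 0.06; -0.002 0.005 0.025 -0.006 0 0.004 0.06; -0.002 0.004 0.022 -0.006 0 0.004 0.06; 0 0 0.01 0 0 0 0.06; 0 0 0.004 0 0 0 0.06; 0 0 0 0 0 0 0.06; 0 0 0 0 0 0 0.06"

```text
time: 8.32
eef_pos: [433.6, 145.9, 121.3]
tcp_rot: [0.001, 0.71, 0.704, 0.002]
wrist_force: [0.3, -0.1, -2.9]
gripper_width: 0.792
```

```bash
python3 - <<'E'
from h import *
plan(431,148,114,0,grip=.06,step=45)
E
```

```text
t 8.325 n 1 pos [433.6 145.9 121.3] grip 0.7921905129569901 F [ 0.3 -0.1 -2.9] j [-0.75  0.41  0.4   2.22 -0.3   0.56 -0.13] err rv [ 0.004 -0.002 -0.008]
0.002 -0.0027 0.0073 0.004 -0.002 -0.008 0.06
```

Call:
step_arm:
  motion: "0 0 0.004 0 0 0 0.06; 0 0 0.002 0 0 0 0.06; 0 0 0.001 0 0 0 0.06; 0 0 0 0 0 0 0.06"

```text
time: 8.82
eef_pos: [434.0, 146.5, 114.8]
tcp_rot: [0.001, 0.71, 0.704, 0.003]
wrist_force: [0.6, -0.1, -2.0]
gripper_width: 0.792
```

Call:
step_arm:
  motion: "0 0 0.001 0 0 0 0.06; 0 0 0 0 0 0 0.06; 0 0 0 0 0 0 0.0854; 0 0 0 0 0 0 0.0854; 0 0 0 0 0 0 0.0854; 0 0 0 0 0 0 0.0854; 0 0 -0.01 0 0 0 0.0854; 0 0 -0.03 0 0 0 0.0854; 0 0 -0.04 0 0 0 0.0854; 0 0 -0.02 0 0 0 0.0854; 0 0 0 0 0 0 0.0854"

```text
time: 10.2
eef_pos: [434.3, 146.0, 219.5]
tcp_rot: [0.001, 0.71, 0.704, 0.005]
wrist_force: [-0.3, 0.4, 0.5]
gripper_width: 1.002
```

```bash
python3 - <<'E'
from h import *
plan(575.5,42.5,200,0,step=45)
im,d=shot('side','s3'); cv2.imwrite('pics/s3c.png',cv2.resize(im[170:330,180:380],None,fx=3.5,fy=3.5))
E
```

```text
t 10.2 n 4 pos [434.3 146.  219.5] grip 1.0015087492884034 F [-0.3  0.4  0.5] j [-0.85  0.23  0.5   2.15 -0.16  0.79 -0.26] err rv [ 0.009 -0.005 -0.008]
-0.0256 0.0355 0.0051 0.002 -0.001 -0.002 0.0854; -0.0257 0.0354 0.005 0.002 -0.001 -0.002 0.0854; -0.0257 0.0354 0.005 0.002 -0.001 -0.002 0.0854; -0.0258 0.0353 0.0049 0.002 -0.001 -0.002 0.0854
```

View pics/s3c.png

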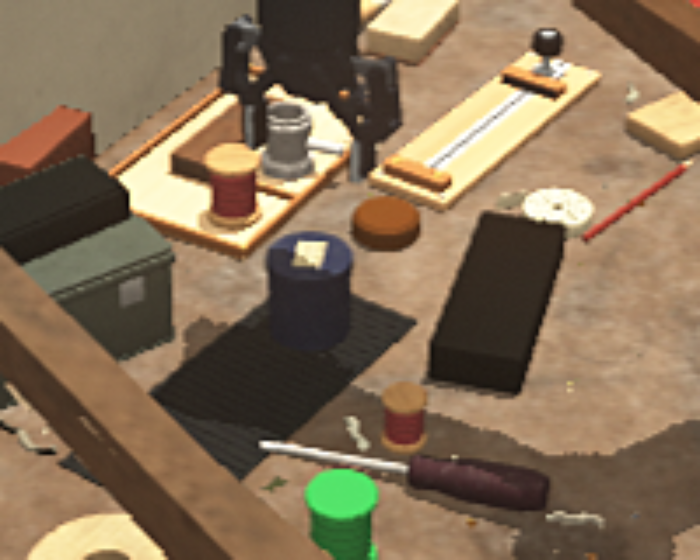

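Call:
step_arm:
  motion: "-0.014 0.019 0.003 0.003 -0.001 -0.002 0.0854; -0.027 0.036 0.005 0.003 -0.001 -0.002 0.0854; -0.027 0.036 0.005 0.003 -0.001 -0.002 0.0854; -0.018 0.026 0.005 0 -0.001 -0.002 0.0854; -0.009 0.012 0 0 0 0 0.0854; -0.003 0.004 0 0 0 0 0.0854; 0 0 0 0 0 0 0.0854; 0 0 0 0 0 0 0.0854"

```text
time: 11.25
eef_pos: [564.5, 47.2, 192.6]
tcp_rot: [-0.005, 0.705, 0.709, -0.006]
wrist_force: [0.1, -1.0, 0.1]
gripper_width: 1.001
```

```bash
python3 - <<'E'
from h import *
plan(575.5,42.5,140,0,step=45)
E
```

```text
t 11.25 n 2 pos [564.5  47.2 192.6] grip 1.000965899384072 F [ 0.1 -1.   0.1] j [-0.54  0.46  0.5   1.92 -0.28  0.85  0.12] err rv [-0.017  0.001  0.006]
-0.0023 0.0059 0.0262 -0.008 0.001 0.003 0.0854; -0.0023 0.0057 0.0262 -0.008 0.001 0.003 0.0854
```

Call:
step_arm:
  motion: "-0.001 0.003 0.015 -0.008 0.001 0.003 0.0854; -0.001 0.004 0.025 -0.008 0.001 0.003 0.0854; -0.001 0.003 0.018 0 0 0 0.0854; 0 0 0.008 0 0 0 0.0854; 0 0 0.002 0 0 0 0.0854; 0 0 0 0 0 0 0.0854; 0 0 0 0 0 0 0.0854"

```text
time: 12.12
eef_pos: [573.7, 46.7, 121.7]
tcp_rot: [-0.001, 0.706, 0.708, 0.001]
wrist_force: [0.5, -0.1, -0.2]
gripper_width: 0.999
```

```bash
python3 - <<'E'
from h import *
plan(575.5,42.5,113,0,step=45)
E
```

```text
t 12.125 n 1 pos [573.7  46.7 121.7] grip 0.9994062814234148 F [ 0.5 -0.1 -0.2] j [-0.48  0.56  0.44  1.95 -0.36  0.71  0.18] err rv [ 0.001 -0.003  0.003]
-0.0042 0.0018 0.0087 0.001 -0.003 0.003 0.0854
```

Call:
step_arm:
  motion: "-0.002 0.001 0.004 0 0 0 0.0854; -0.002 0.001 0.003 0 0 0 0.0854; 0 0 0.001 0 0 0 0.0854; 0 0 0 0 0 0 0.04; 0 0 0 0 0 0 0.04; 0 0 0 0 0 0 0.04; 0 0 0 0 0 0 0.04; 0 0 0 0 0 0 0.04; 0 0 0 0 0 0 0.04; 0 0 0 0 0 0 0.04"
  force: 30

```text
time: 13.38
eef_pos: [576.1, 42.4, 114.5]
tcp_rot: [-0.0, 0.706, 0.708, 0.002]
wrist_force: [-0.6, -0.0, 1.6]
gripper_width: 0.539
```

Call:
step_arm:
  motion: "0 0 -0.005 0 0 0 0.04; 0 0 -0.015 0 0 0 0.04; 0 0 -0.025 0 0 0 0.04; 0 0 -0.025 0 0 0 0.04; 0 0 -0.015 0 0 0 0.04; 0 0 -0.005 0 0 0 0.04; 0 0 0 0 0 0 0.04"

```text
time: 14.25
eef_pos: [575.9, 42.1, 209.9]
tcp_rot: [0.0, 0.706, 0.708, 0.003]
wrist_force: [-0.4, 0.9, 0.2]
gripper_width: 0.534
```

```bash
python3 - <<'E'
from h import *
plan(434,243,210,0,step=40,grip=.04)
im,d=shot('side','s4'); cv2.imwrite('pics/s4c.png',cv2.resize(im[130:290,180:380],None,fx=3.5,fy=3.5))
E
```

```text
t 14.25 n 7 pos [575.9  42.1 209.9] grip 0.5336609905690607 F [-0.4  0.9  0.2] j [-0.53  0.44  0.51  1.89 -0.28  0.87  0.12] err rv [ 0.004 -0.004  0.003]
0.0288 -0.0202 0 0.001 -0.001 0 0.04; 0.0288 -0.0202 0 0.001 -0.001 0 0.04; 0.0287 -0.0202 0 0.001 -0.001 0 0.04; 0.0287 -0.0202 -0 0.001 -0.001 0 0.04; 0.0287 -0.0202 -0 0.001 -0.001 0 0.04; 0.0287 -0.0202 -0 0.001 -0.001 0 0.04; 0.0287 -0.0203 -0 0.001 -0.001 0 0.04
```

View pics/s4c.png

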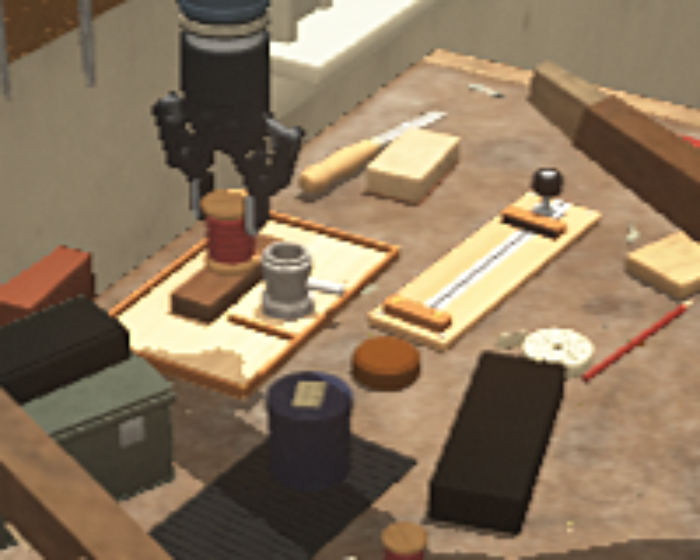

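Call:
step_arm:
  motion: "0.014 -0.01 0 0 0 0 0.04; 0.029 -0.02 0 0 0 0 0.04; 0.034 -0.024 0 0 0 0 0.04; 0.034 -0.024 0 0 0 0 0.04; 0.034 -0.024 0 0 0 0 0.04; 0.025 -0.018 0 0 0 0 0.04; 0.015 -0.01 0 0 0 0 0.04; 0.006 -0.004 0 0 0 0 0.04; 0 0 0 0 0 0 0.04; 0 0 0 0 0 0 0.04"

```text
time: 15.55
eef_pos: [427.4, 242.8, 203.4]
tcp_rot: [-0.003, 0.704, 0.71, -0.005]
wrist_force: [0.2, 0.1, -0.3]
gripper_width: 0.534
```

```bash
python3 - <<'E'
from h import *
plan(434,243,112,0,step=45,grip=.04)
E
```

```text
t 15.55 n 3 pos [427.4 242.8 203.4] grip 0.5337099888085186 F [ 0.2  0.1 -0.3] j [-0.99  0.32  0.48  2.08 -0.21  0.8  -0.38] err rv [-0.011  0.002  0.009]
0.0001 0.0025 0.0304 -0.004 0.001 0.003 0.04; 0.0001 0.0024 0.0304 -0.004 0.001 0.003 0.04; 0.0001 0.0023 0.0305 -0.004 0.001 0.003 0.04
```

Call:
step_arm:
  motion: "0 0.002 0.02 -0.004 0.001 0.003 0.04; 0 0.002 0.025 -0.004 0.001 0.003 0.04; 0 0.002 0.022 -0.004 0 0.003 0.04; 0 0 0.01 0 0 0 0.04; 0 0 0.004 0 0 0 0.04; 0 0 0 0 0 0 0.04; 0 0 0 0 0 0 0.04"

```text
time: 16.42
eef_pos: [437.6, 239.2, 122.0]
tcp_rot: [0.001, 0.711, 0.704, 0.003]
wrist_force: [0.3, -0.3, -0.4]
gripper_width: 0.53
```

```bash
python3 - <<'E'
from h import *
plan(434,243,112,0,step=45,grip=.04)
E
```

```text
t 16.425 n 1 pos [437.6 239.2 122. ] grip 0.5303550276624573 F [ 0.3 -0.3 -0.4] j [-0.91  0.46  0.41  2.13 -0.31  0.61 -0.29] err rv [ 0.006 -0.002 -0.01 ]
0.0038 -0.0037 0.01 0.006 -0.002 -0.01 0.04
```

Call:
step_arm:
  motion: "0.002 -0.001 0.004 0.002 0 -0.004 0.04; 0.001 -0.001 0.003 0.002 0 -0.004 0.04; 0 0 0.002 0 0 0 0.04; 0 0 0 0 0 0 0.04; 0 0 0 0 0 0 0.04"

```text
time: 17.05
eef_pos: [435.7, 243.1, 113.3]
tcp_rot: [-0.0, 0.707, 0.707, 0.002]
wrist_force: [-0.5, -0.0, -0.4]
gripper_width: 0.53
```

Call:
step_arm:
  motion: "0 0 0.002 0 0 0 0.04; 0 0 0 0 0 0 0.04; 0 0 0 0 0 0 0.04"

```text
time: 17.42
eef_pos: [435.9, 243.1, 111.5]
tcp_rot: [-0.0, 0.707, 0.707, 0.003]
wrist_force: [-0.7, 0.0, -0.2]
gripper_width: 0.531
```

Call:
step_arm:
  motion: "0 0 0 0 0 0 0.07; 0 0 0 0 0 0 0.0854; 0 0 0 0 0 0 0.0854; 0 0 0 0 0 0 0.0854; 0 0 -0.01 0 0 0 0.0854; 0 0 -0.03 0 0 0 0.0854; 0 0 -0.04 0 0 0 0.0854; 0 0 -0.02 0 0 0 0.0854; 0 0 0 0 0 0 0.0854"

```text
time: 18.55
eef_pos: [436.0, 242.5, 216.5]
tcp_rot: [0.0, 0.708, 0.707, 0.003]
wrist_force: [-0.3, -1.0, 0.1]
gripper_width: 0.998
```

```bash
python3 - <<'E'
from h import *
plan(577,-51,200,np.pi/2,n=11,step=45)
im,d=shot('side','s5'); cv2.imwrite('pics/s5c.png',cv2.resize(im[170:330,180:380],None,fx=3.5,fy=3.5))
E
```

```text
t 18.55 n 11 pos [436.  242.5 216.5] grip 0.9975174672695832 F [-0.3 -1.   0.1] j [-1.    0.3   0.5   2.06 -0.2   0.81 -0.39] err rv [ 0.    -0.007  1.569]
-0.0267 0.0129 0.0014 0 -0.001 0.143 0.0854; -0.0246 0.0165 0.0015 0 -0.001 0.143 0.0854; -0.022 0.0198 0.0015 0 -0.001 0.143 0.0854; -0.0189 0.0228 0.0015 0 -0.001 0.143 0.0854; -0.0155 0.0252 0.0015 0 -0.001 0.143 0.0854; -0.0118 0.0272 0.0015 0 -0.001 0.143 0.0854; -0.0078 0.0286 0.0015 0 -0.001 0.143 0.0854; -0.0036 0.0294 0.0015 0 -0.001 0.143 0.0854; 0.0006 0.0296 0.0015 0 -0.001 0.143 0.0854; 0.0048 0.0292 0.0015 0 -0.001 0.143 0.0854; 0.0089 0.0282 0.0015 0 -0.001 0.143 0.0854
```

View pics/s5c.png

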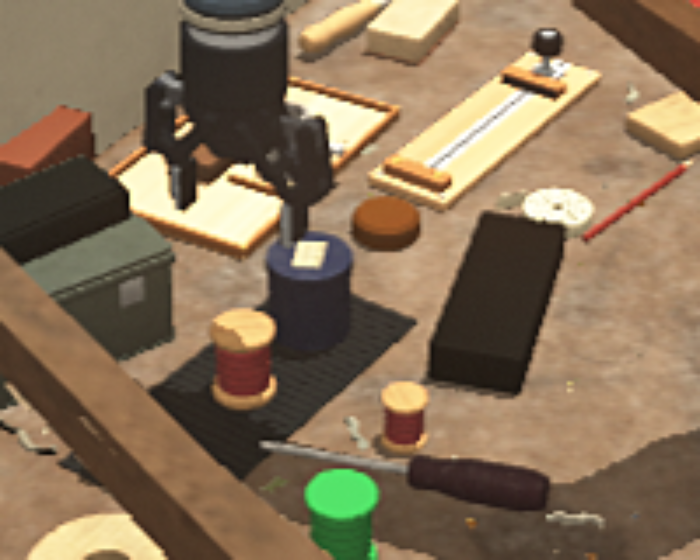

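Call:
step_arm:
  motion: "-0.014 0.007 0.001 0 0 0.08 0.0854; -0.025 0.015 0.001 0 0 0.143 0.0854; -0.022 0.02 0.001 0 0 0.143 0.0854; -0.019 0.023 0.001 0 0 0.143 0.0854; -0.016 0.025 0.001 0 0 0.143 0.0854; -0.012 0.027 0.001 0 0 0.143 0.0854; -0.008 0.029 0.001 0 0 0.143 0.0854; -0.004 0.029 0.001 0 0 0.143 0.0854; 0.001 0.03 0.001 0 0 0.143 0.0854; 0.005 0.029 0.001 0 0 0.143 0.0854; 0.008 0.022 0.001 0 0 0.1 0.0854; 0.004 0.012 0 0 0 0.04 0.0854"

```text
time: 20.1
eef_pos: [575.3, -66.4, 192.1]
tcp_rot: [0.007, 1.0, -0.015, -0.009]
wrist_force: [0.5, -0.5, -0.7]
gripper_width: 1.003
```

Call:
step_arm:
  motion: "0 0 0 0 0 0 0.0854; 0 0 0 0 0 0 0.0854"

```text
time: 20.35
eef_pos: [574.3, -67.3, 191.0]
tcp_rot: [0.007, 1.0, -0.016, -0.01]
wrist_force: [-0.1, 0.5, -0.1]
gripper_width: 1.003
```

```bash
python3 - <<'E'
from h import *
plan(577,-51,140,np.pi/2,step=45)
E
```

```text
t 20.35 n 2 pos [574.3 -67.3 191. ] grip 1.0032610510655728 F [-0.1  0.5 -0.1] j [-0.59  0.58  0.88  1.91 -0.54  0.93 -1.06] err rv [ 0.015  0.02  -0.032]
0.0016 -0.0086 0.0254 0.007 0.01 -0.016 0.0854; 0.0015 -0.0084 0.0254 0.007 0.01 -0.016 0.0854
```

Call:
step_arm:
  motion: "0.001 -0.006 0.015 0.007 0.01 -0.016 0.0854; 0.001 -0.006 0.022 0.006 0.008 -0.014 0.0854; 0 -0.003 0.016 0 0 0 0.0854; 0 0 0.006 0 0 0 0.0854; 0 0 0 0 0 0 0.0854; 0 0 0 0 0 0 0.0854"

```text
time: 21.1
eef_pos: [575.4, -47.7, 128.1]
tcp_rot: [-0.001, 1.0, 0.003, -0.001]
wrist_force: [-0.1, -0.0, 0.7]
gripper_width: 1.003
```

```bash
python3 - <<'E'
from h import *
plan(577,-51,114,np.pi/2,step=45)
E
```

```text
t 21.1 n 1 pos [575.4 -47.7 128.1] grip 1.0029348204133637 F [-0.1 -0.   0.7] j [-0.55  0.65  0.78  1.95 -0.63  0.8  -0.97] err rv [-0.002  0.001  0.007]
0.0016 0.0033 0.0141 -0.002 0.001 0.007 0.0854
```

Call:
step_arm:
  motion: "0.001 0.001 0.006 0 0 0.003 0.0854; 0.001 0.001 0.005 0 0 0.003 0.0854; 0 0 0.002 0 0 0 0.0854; 0 0 0 0 0 0 0.0854; 0 0 0 0 0 0 0.04; 0 0 0 0 0 0 0.04; 0 0 0 0 0 0 0.04; 0 0 0 0 0 0 0.04; 0 0 0 0 0 0 0.04; 0 0 0 0 0 0 0.04; 0 0 0 0 0 0 0.04"
  force: 60

```text
time: 22.48
eef_pos: [578.4, -51.0, 116.1]
tcp_rot: [-0.001, 1.0, -0.0, 0.001]
wrist_force: [-0.6, -0.9, 0.8]
gripper_width: 0.518
```

Call:
step_arm:
  motion: "0 0 -0.005 0 0 0 0.04; 0 0 -0.015 0 0 0 0.04; 0 0 -0.025 0 0 0 0.04; 0 0 -0.025 0 0 0 0.04; 0 0 -0.015 0 0 0 0.04; 0 0 -0.005 0 0 0 0.04; 0 0 0 0 0 0 0.04"

```text
time: 23.35
eef_pos: [576.8, -49.9, 209.5]
tcp_rot: [-0.001, 1.0, -0.0, -0.001]
wrist_force: [-0.3, -0.2, -2.9]
gripper_width: 0.524
```

```bash
python3 - <<'E'
from h import *
plan(441,333,210,np.pi/2,step=45,grip=.04)
im,d=shot('side','s6'); cv2.imwrite('pics/s6c.png',cv2.resize(im[130:290,180:380],None,fx=3.5,fy=3.5))
E
```

```text
t 23.35 n 10 pos [576.8 -49.9 209.5] grip 0.5238291684703571 F [-0.3 -0.2 -2.9] j [-0.62  0.55  0.89  1.9  -0.52  0.95 -1.06] err rv [-0.003  0.002 -0.   ]
-0.0136 -0.0383 0.0001 -0 0 -0 0.04; -0.0136 -0.0383 0.0001 -0 0 -0 0.04; -0.0136 -0.0383 0.0001 -0 0 -0 0.04; -0.0136 -0.0383 0 -0 0 -0 0.04; -0.0136 -0.0383 0 -0 0 -0 0.04; -0.0136 -0.0383 0 -0 0 -0 0.04; -0.0136 -0.0383 0 -0 0 -0 0.04; -0.0136 -0.0383 -0 -0 0 -0 0.04; -0.0136 -0.0383 -0 -0 0 -0 0.04; -0.0136 -0.0383 -0 -0 0 -0 0.04
```

View pics/s6c.png

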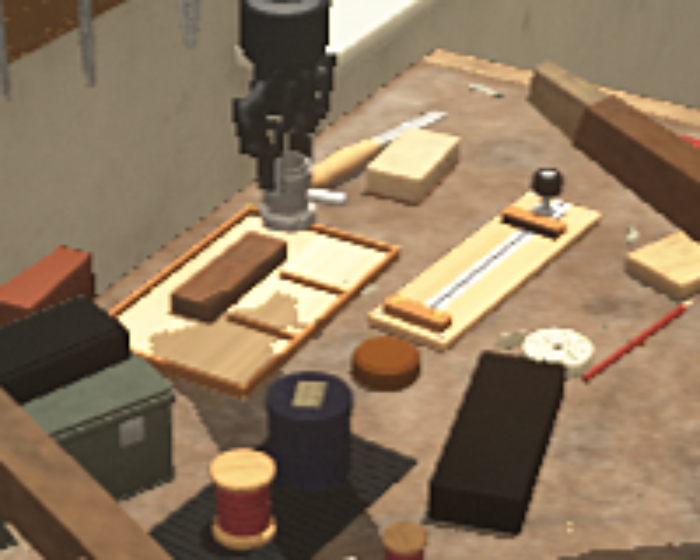

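Call:
step_arm:
  motion: "-0.007 -0.019 0 0 0 0 0.04; -0.014 -0.038 0 0 0 0 0.04; -0.014 -0.038 0 0 0 0 0.04; -0.014 -0.038 0 0 0 0 0.04; -0.014 -0.038 0 0 0 0 0.04; -0.014 -0.038 0 0 0 0 0.04; -0.014 -0.038 0 0 0 0 0.04; -0.014 -0.038 0 0 0 0 0.04"

```text
time: 24.4
eef_pos: [467.4, 239.5, 203.8]
tcp_rot: [0.002, 1.0, -0.005, -0.006]
wrist_force: [0.5, 0.1, -3.0]
gripper_width: 0.519
```

```bash
python3 - <<'E'
from h import *
plan(441,333,210,np.pi/2,step=45,grip=.04)
E
```

```text
t 24.4 n 3 pos [467.4 239.5 203.8] grip 0.5192168062690052 F [ 0.5  0.1 -3. ] j [-1.26  0.49  0.94  2.02 -0.51  0.9  -1.62] err rv [ 0.004  0.011 -0.01 ]
-0.0091 -0.0311 -0.0021 0.001 0.004 -0.003 0.04; -0.009 -0.0311 -0.0021 0.001 0.004 -0.003 0.04; -0.0089 -0.0312 -0.0021 0.001 0.004 -0.003 0.04
```

Call:
step_arm:
  motion: "-0.008 -0.03 -0.002 0.001 0.004 -0.003 0.04; -0.008 -0.03 -0.002 0.001 0.003 -0.003 0.04; -0.005 -0.018 0 0 0.003 -0.003 0.04; -0.002 -0.006 0 0 0 0 0.04; 0 0 0 0 0 0 0.04; 0 0 0 0 0 0 0.04"

```text
time: 25.15
eef_pos: [441.6, 326.5, 204.1]
tcp_rot: [0.004, 1.0, 0.001, -0.003]
wrist_force: [-0.5, -0.2, -3.8]
gripper_width: 0.521
```

```bash
python3 - <<'E'
from h import *
plan(441,333,114,np.pi/2,step=45,grip=.04)
E
```

```text
t 25.15 n 3 pos [441.6 326.5 204.1] grip 0.5212898859747341 F [-0.5 -0.2 -3.8] j [-1.4   0.53  0.93  1.97 -0.52  0.92 -1.77] err rv [0.008 0.006 0.002]
-0 -0.0024 0.03 0.003 0.002 0.001 0.04; -0.0001 -0.0023 0.03 0.003 0.002 0.001 0.04; -0.0001 -0.0023 0.03 0.003 0.002 0.001 0.04
```

Call:
step_arm:
  motion: "0 -0.002 0.02 0.003 0.002 0.001 0.04; 0 -0.002 0.025 0.003 0.002 0.001 0.04; 0 -0.002 0.02 0.002 0.001 0 0.04; 0 0 0.01 0 0 0 0.04; 0 0 0.004 0 0 0 0.04; 0 0 0 0 0 0 0.04; 0 0 0 0 0 0 0.04"

```text
time: 26.02
eef_pos: [445.2, 328.3, 124.7]
tcp_rot: [-0.001, 1.0, -0.004, 0.002]
wrist_force: [-0.2, 0.5, -3.7]
gripper_width: 0.522
```

```bash
python3 - <<'E'
from h import *
plan(441,333,114,np.pi/2,step=45,grip=.04)
E
```

```text
t 26.025 n 1 pos [445.2 328.3 124.7] grip 0.5219998326674665 F [-0.2  0.5 -3.7] j [-1.3   0.63  0.81  2.02 -0.66  0.77 -1.67] err rv [-0.002 -0.003 -0.008]
-0.0042 -0.0047 0.0107 -0.002 -0.003 -0.008 0.04
```

Call:
step_arm:
  motion: "-0.002 -0.002 0.004 0 -0.001 -0.004 0.04; -0.001 -0.001 0.003 0 -0.001 -0.002 0.04; 0 0 0.002 0 0 0 0.04; 0 0 0.001 0 0 0 0.04; 0 0 0 0 0 0 0.04; 0 0 0 0 0 0 0.04"

```text
time: 26.78
eef_pos: [442.2, 332.2, 114.9]
tcp_rot: [-0.002, 1.0, -0.0, 0.001]
wrist_force: [0.1, 0.0, -2.4]
gripper_width: 0.518
```

Call:
step_arm:
  motion: "0 0 0.001 0 0 0 0.04; 0 0 0 0 0 0 0.04; 0 0 0 0 0 0 0.07; 0 0 0 0 0 0 0.07; 0 0 0 0 0 0 0.07; 0 0 0 0 0 0 0.07; 0 0 -0.01 0 0 0 0.07; 0 0 -0.03 0 0 0 0.07; 0 0 -0.04 0 0 0 0.07; 0 0 -0.02 0 0 0 0.07; 0 0 0 0 0 0 0.07"

```text
time: 28.15
eef_pos: [443.5, 331.7, 220.1]
tcp_rot: [-0.003, 1.0, -0.001, 0.003]
wrist_force: [-0.5, 0.4, 0.4]
gripper_width: 0.816
```

```bash
python3 - <<'E'
from h import *
im,d=shot('top','t7'); cv2.imwrite('pics/t7c.png',cv2.resize(im[130:270,130:410],None,fx=2.85,fy=2.85,interpolation=cv2.INTER_CUBIC))
im,d=shot('side','s7'); cv2.imwrite('pics/s7c.png',cv2.resize(im[130:310,180:380],None,fx=3.3,fy=3.3))
E
```

```text
(no output)
```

View pics/t7c.png

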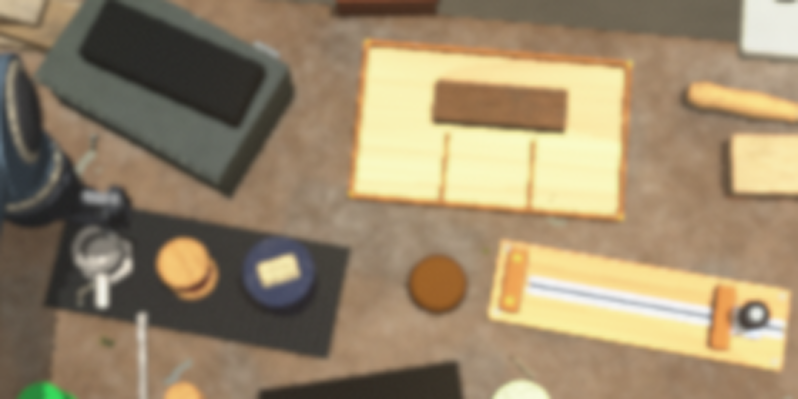

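View pics/s7c.png

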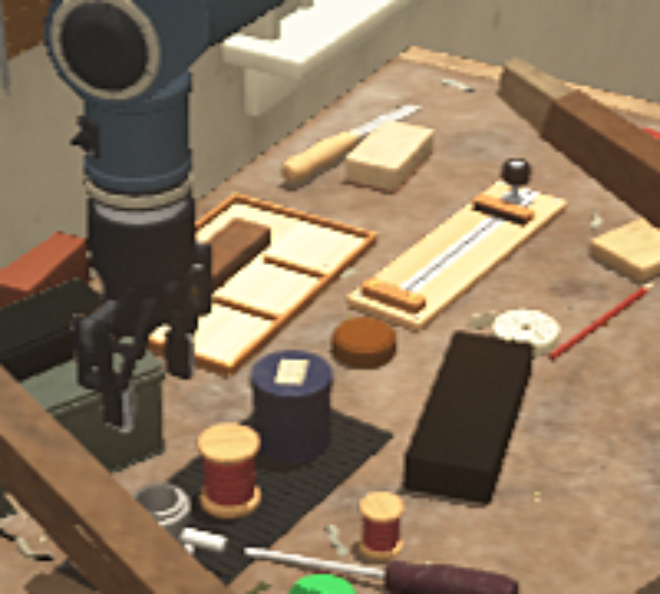

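```bash
python3 - <<'E'
from h import *
d=np.load('pics/t7.npz'); im=d['im'];P=cloud('top',d['d'])
def box(u0,u1,v0,v1):
    m=np.zeros((420,560),bool); m[v0:v1,u0:u1]=1; return m
print('tin',circ(P,box(210,245,205,245),(70,82))); print('reel',circ(P,box(180,212,205,245),(58,75)));print('fit',circ(P,box(150,182,200,235),(57,75)))
def rect(m,lo,hi):
    q=P[m&(P[...,2]>lo)&(P[...,2]<hi)]; c,s,a=cv2.minAreaRect(q[:,:2].astype(np.float32)); print(np.round(c,1),np.round(s,1),round(a,1),np.median(q[:,2]),q.mean(0))
    X=q[:,:2]-q[:,:2].mean(0); e,V=np.linalg.eigh(X.T@X); v=V[:,1]; print('  pca ang',np.arctan2(v[1],v[0])%np.pi)
rect(box(275,340,150,185),20,40)
rect(box(301,318,212,245),18,40); rect(box(375,390,225,258),18,40); rect(box(295,412,205,265),9,16)
print(circ(P,box(385,405,228,255),(55,70)))
for h,c in [('knob',(757,314))]: print(h,atz('top',129.5+(c[0]+.5)/2.85,129.5+(c[1]+.5)/2.85,62))
# stop faces & board corners from crop at z
for n,a,z in [('fix in1',(527,252),24),('fix in2',(519,312),24),('slide in1',(714,286),24),('slide in2',(708,347),24),('off TL',(433,80),28),('TR',(567,90),28),('BR',(565,132),28),('BL',(432,122),28)]:
    print(n,atz('top',129.5+(a[0]+.5)/2.85,129.5+(a[1]+.5)/2.85,z).round(1))
E
```

```text
tin (np.int64(459), array([433.5, 146. ,  74.7]), array([433.9, 146.4]), 34.9, np.float64(74.7))
reel (np.int64(231), array([434.6, 243.1,  63.4]), array([435. , 243.2]), 25.1, np.float64(63.2))
fit (np.int64(84), array([438.5, 331.2,  61.1]), array([441.5, 330.2]), 23.2, np.float64(60.7))
[632.9 -57. ] [ 70.4 139.8] 0.5 27.882306409214607 [642.84947889 -56.87572272  27.9297276 ]
  pca ang 1.589015484802048
[459.6 -90.1] [70.8 32.2] 4.5 23.962666610287215 [459.38015851 -86.51072585  24.11600462]
  pca ang 3.093527558935374
[ 443.3 -295.5] [72.4 40. ] 3.1 23.834336223501623 [ 440.60780919 -300.08332395   23.53480314]
  pca ang 3.099192679406392
[ 460.  -204.8] [173.9 327.6] 9.2 12.479071747595867 [ 449.43551741 -210.48547451   12.47801091]
  pca ang 1.481078772914782
(np.int64(91), array([ 440.4, -322.3,   61.9]), array([ 440.5, -323.2]), 15.7, np.float64(62.2))
knob [ 439.50453148 -323.49422489   62.        ]
fix in1 [488.5 -96.4  24. ]
fix in2 [425.7 -93.5  24. ]
slide in1 [ 472.2 -287.8   24. ]
slide in2 [ 409.1 -284.9   24. ]
off TL [662.6  17.1  28. ]
TR [ 665.5 -123.6   28. ]
BR [ 619.3 -125.    28. ]
BL [616.4  13.6  28. ]
```

```bash
sed -i 's/grip=.0854):/grip=.0854,force=True):/; s/    t=min(c,key.*magnitude()); /    t=c[0] if force else min(c,key=lambda q:(r.inv()*q).magnitude()); /' h.py
python3 -c "
from h import *
plan(642,-55.5,200,0.02,n=11,grip=.065)"
```

```text
t 28.25 n 11 pos [442.6 331.3 218.3] grip 0.8199378500534155 F [-0.4 -0.3  0.2] j [-1.42  0.51  0.94  1.96 -0.51  0.93 -1.79] err rv [-0.    -0.005 -1.593]
0.0182 0.0351 0.0016 -0 -0 -0.145 0.065; 0.0129 0.0374 0.0016 -0 -0 -0.145 0.065; 0.0074 0.0389 0.0016 -0 -0 -0.145 0.065; 0.0017 0.0395 0.0016 -0 -0 -0.145 0.065; -0.004 0.0394 0.0016 -0 -0 -0.145 0.065; -0.0096 0.0384 0.0016 -0 -0 -0.145 0.065; -0.0151 0.0366 0.0016 -0 -0 -0.145 0.065; -0.0202 0.034 0.0016 -0 -0 -0.145 0.065; -0.0249 0.0308 0.0016 -0 -0 -0.145 0.065; -0.0291 0.0268 0.0016 -0 -0 -0.145 0.065; -0.0326 0.0224 0.0017 -0 -0 -0.145 0.065
```

Call:
step_arm:
  motion: "0.009 0.018 0 0 0 -0.08 0.065; 0.013 0.037 0 0 0 -0.145 0.065; 0.007 0.039 0 0 0 -0.145 0.065; 0.002 0.039 0 0 0 -0.145 0.065; -0.004 0.039 0 0 0 -0.145 0.065; -0.01 0.038 0 0 0 -0.145 0.065; -0.015 0.037 0 0 0 -0.145 0.065; -0.02 0.034 0 0 0 -0.145 0.065; -0.025 0.031 0 0 0 -0.145 0.065; -0.029 0.027 0 0 0 -0.145 0.065; -0.025 0.015 0 0 0 -0.1 0.065; -0.01 0.005 0 0 0 -0.05 0.065"

```text
time: 29.75
eef_pos: [615.1, -56.3, 201.3]
tcp_rot: [-0.006, 0.7, 0.714, -0.011]
wrist_force: [0.3, 0.7, -0.5]
gripper_width: 0.764
```

Call:
step_arm:
  motion: "0 0 0 0 0 0 0.065; 0 0 0 0 0 0 0.065"

```text
time: 30.0
eef_pos: [614.0, -57.0, 198.9]
tcp_rot: [-0.008, 0.702, 0.712, -0.012]
wrist_force: [0.1, -0.0, -0.8]
gripper_width: 0.764
```

```bash
python3 -c "
from h import *
plan(642,-55.5,140,0.02,grip=.065)"
```

```text
t 30.0 n 2 pos [614.  -57.  198.9] grip 0.7635292303823076 F [ 0.1 -0.  -0.8] j [-0.35  0.53  0.51  1.79 -0.3   0.93  0.31] err rv [-0.028  0.006 -0.005]
0.0007 0.0148 0.029 -0.014 0.003 -0.002 0.065; 0.0006 0.0144 0.0293 -0.014 0.003 -0.002 0.065
```

Call:
step_arm:
  motion: "0 0.01 0.015 -0.01 0.003 -0.002 0.065; 0 0.012 0.022 -0.01 0.003 -0.002 0.065; 0 0.005 0.015 -0.006 0 0 0.065; 0 0.001 0.005 0 0 0 0.065; 0 0 0 0 0 0 0.065; 0 0 0 0 0 0 0.065"

```text
time: 30.75
eef_pos: [641.9, -52.2, 136.7]
tcp_rot: [-0.002, 0.699, 0.716, -0.0]
wrist_force: [0.7, 0.2, 0.5]
gripper_width: 0.763
```

```bash
python3 -c "
from h import *
plan(642,-55.5,81,0.02,grip=.065)"
```

```text
t 30.75 n 2 pos [641.9 -52.2 136.7] grip 0.7627568631976713 F [0.7 0.2 0.5] j [-0.3   0.63  0.46  1.77 -0.37  0.82  0.36] err rv [-0.002 -0.002  0.004]
-0.0017 0.0001 0.0278 -0.001 -0.001 0.002 0.065; -0.0017 0.0001 0.0278 -0.001 -0.001 0.002 0.065
```

Call:
step_arm:
  motion: "-0.001 0 0.012 0 0 0 0.065; -0.001 0 0.016 0 0 0.002 0.065; -0.001 0 0.014 0 0 0.002 0.065; 0 0 0.007 0 0 0 0.065; 0 0 0.003 0 0 0 0.065; 0 0 0 0 0 0 0.065; 0 0 0 0 0 0 0.065"

```text
time: 31.62
eef_pos: [641.9, -55.6, 81.7]
tcp_rot: [-0.001, 0.7, 0.714, 0.0]
wrist_force: [-0.7, 0.4, -0.2]
gripper_width: 0.762
```

```bash
python3 - <<'E'
from h import *
plan(642,-55.5,81,0.02,grip=.065)
im,d=shot('side','s8'); cv2.imwrite('pics/s8c.png',cv2.resize(im[130:230,200:310],None,fx=6,fy=6))
E
```

```text
t 31.625 n 1 pos [641.9 -55.6  81.7] grip 0.7622193329715753 F [-0.7  0.4 -0.2] j [-0.27  0.71  0.42  1.79 -0.41  0.73  0.39] err rv [-0.001 -0.002 -0.001]
0.0001 0.0001 0.0007 -0.001 -0.002 -0.001 0.065
```

View pics/s8c.png

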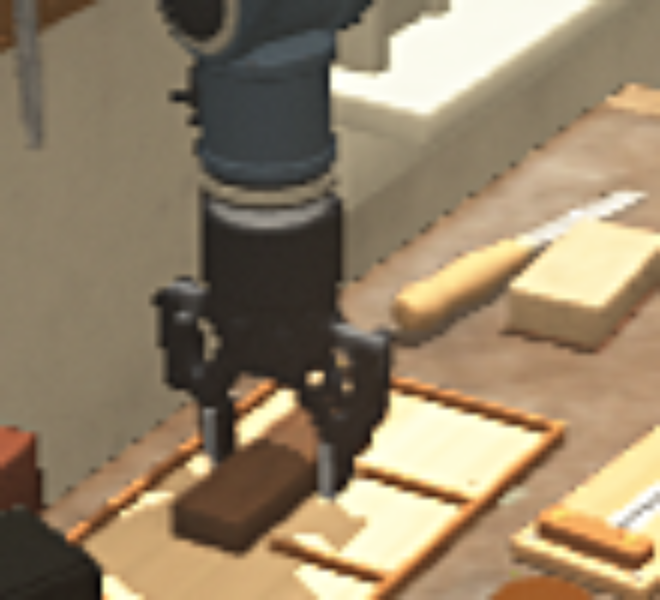

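Fingers straddle the bar; close and lift.

Call:
step_arm:
  motion: "0 0 0.001 0 0 0 0.035; 0 0 0 0 0 0 0.035; 0 0 0 0 0 0 0.035; 0 0 0 0 0 0 0.035; 0 0 0 0 0 0 0.035; 0 0 0 0 0 0 0.035"
  force: 40

```text
time: 32.42
eef_pos: [642.4, -55.5, 81.5]
tcp_rot: [-0.001, 0.7, 0.714, 0.001]
wrist_force: [-0.2, 0.1, -0.4]
gripper_width: 0.514
```

Call:
step_arm:
  motion: "0 0 -0.005 0 0 0 0.035; 0 0 -0.015 0 0 0 0.035; 0 0 -0.025 0 0 0 0.035; 0 0 -0.025 0 0 0 0.035; 0 0 -0.015 0 0 0 0.035; 0 0 -0.005 0 0 0 0.035; 0 0 0 0 0 0 0.035"

```text
time: 33.3
eef_pos: [641.8, -55.7, 176.8]
tcp_rot: [-0.001, 0.7, 0.714, 0.001]
wrist_force: [-1.2, -0.4, -1.3]
gripper_width: 0.516
```

```bash
python3 - <<'E'
from h import *
plan(451,-188.3,160,-.08,grip=.035)
im,d=shot('side','s9'); cv2.imwrite('pics/s9c.png',cv2.resize(im[130:230,200:310],None,fx=6,fy=6))
E
```

```text
t 33.3 n 5 pos [641.8 -55.7 176.8] grip 0.5162670626273299 F [-1.2 -0.4 -1.3] j [-0.32  0.58  0.49  1.75 -0.34  0.89  0.34] err rv [-0.    -0.003  0.099]
-0.0258 -0.0387 0.0033 -0 -0.001 0.02 0.035; -0.0266 -0.0381 0.0033 -0 -0.001 0.02 0.035; -0.0273 -0.0376 0.0033 -0 -0.001 0.02 0.035; -0.028 -0.0371 0.0033 -0 -0.001 0.02 0.035; -0.0288 -0.0365 0.0034 -0 -0.001 0.02 0.035
```

View pics/s9c.png

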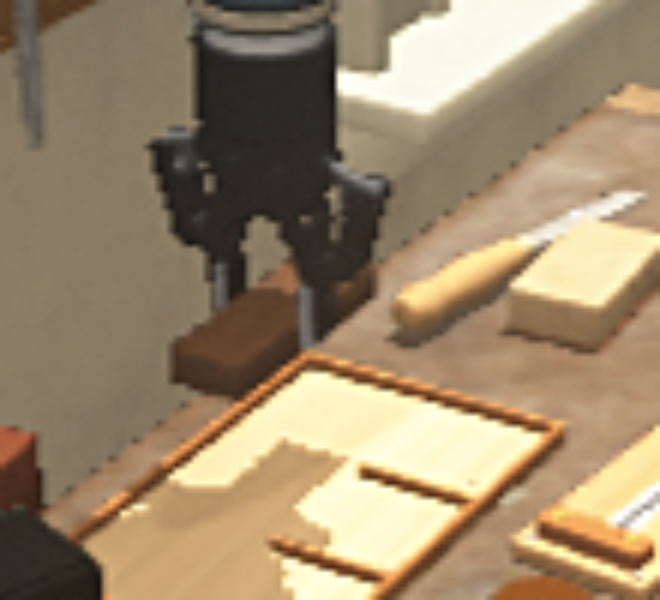

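Call:
step_arm:
  motion: "-0.013 -0.019 0 0 0 0.01 0.035; -0.027 -0.038 0.003 0 0 0.02 0.035; -0.027 -0.038 0.003 0 0 0.02 0.035; -0.027 -0.037 0.003 0 0 0.02 0.035; -0.02 -0.028 0 0 0 0.02 0.035; -0.01 -0.014 0 0 0 0.008 0.035; -0.003 -0.004 0 0 0 0 0.035; 0 0 0 0 0 0 0.035; 0 0 0 0 0 0 0.035"

```text
time: 34.48
eef_pos: [456.6, -179.1, 161.7]
tcp_rot: [-0.004, 0.733, 0.68, -0.002]
wrist_force: [-0.2, 0.9, -1.3]
gripper_width: 0.513
```

```bash
python3 - <<'E'
from h import *
plan(451,-188.3,120,-.08,grip=.035)
E
```

```text
t 34.475 n 1 pos [ 456.6 -179.1  161.7] grip 0.513001815749093 F [-0.2  0.9 -1.3] j [-0.15  0.4   0.55  2.12 -0.31  0.71  0.53] err rv [-0.008 -0.003  0.004]
-0.0097 -0.0045 0.0418 -0.008 -0.003 0.004 0.035
```

Call:
step_arm:
  motion: "-0.003 -0.002 0.01 -0.003 -0.001 0.001 0.035; -0.003 -0.001 0.012 -0.003 -0.001 0.001 0.035; -0.002 -0.001 0.012 -0.001 -0.001 0 0.035; 0 0 0.007 0 0 0 0.035; 0 0 0.002 0 0 0 0.035; 0 0 0 0 0 0 0.035; 0 0 0 0 0 0 0.035"

```text
time: 35.35
eef_pos: [452.8, -186.2, 114.9]
tcp_rot: [-0.0, 0.733, 0.68, -0.001]
wrist_force: [1.0, 0.2, -0.7]
gripper_width: 0.52
```

```bash
python3 - <<'E'
from h import *
plan(451,-188.3,92,-.08,grip=.035)
E
```

```text
t 35.35 n 1 pos [ 452.8 -186.2  114.9] grip 0.520252546932751 F [ 1.   0.2 -0.7] j [-0.08  0.48  0.49  2.15 -0.39  0.6   0.61] err rv [-0.001  0.001  0.005]
-0.0022 -0.0017 0.0229 -0.001 0.001 0.005 0.035
```

Call:
step_arm:
  motion: "-0.001 -0.001 0.008 0 0 0.003 0.035; -0.001 0 0.008 0 0 0.002 0.035; 0 0 0.005 0 0 0 0.035; 0 0 0.002 0 0 0 0.035; 0 0 0 0 0 0 0.035; 0 0 0 0 0 0 0.035"

```text
time: 36.1
eef_pos: [451.9, -188.3, 90.6]
tcp_rot: [0.0, 0.735, 0.678, -0.0]
wrist_force: [0.5, 1.1, -2.4]
gripper_width: 0.518
```

```bash
python3 - <<'E'
from h import *
plan(451,-188.3,88,-.08,grip=.035)
im,d=shot('side','s10'); cv2.imwrite('pics/s10c.png',cv2.resize(im[140:240,260:370],None,fx=6,fy=6))
im,d=shot('top','t10'); cv2.imwrite('pics/t10c.png',cv2.resize(im[200:270,290:420],None,fx=6,fy=6))
E
```

```text
t 36.1 n 1 pos [ 451.9 -188.3   90.6] grip 0.5181223933154961 F [ 0.5  1.1 -2.4] j [-0.05  0.52  0.45  2.16 -0.43  0.55  0.64] err rv [-0.001  0.001 -0.   ]
-0.0001 -0.0009 0.0026 -0.001 0.001 -0 0.035
```

View pics/s10c.png

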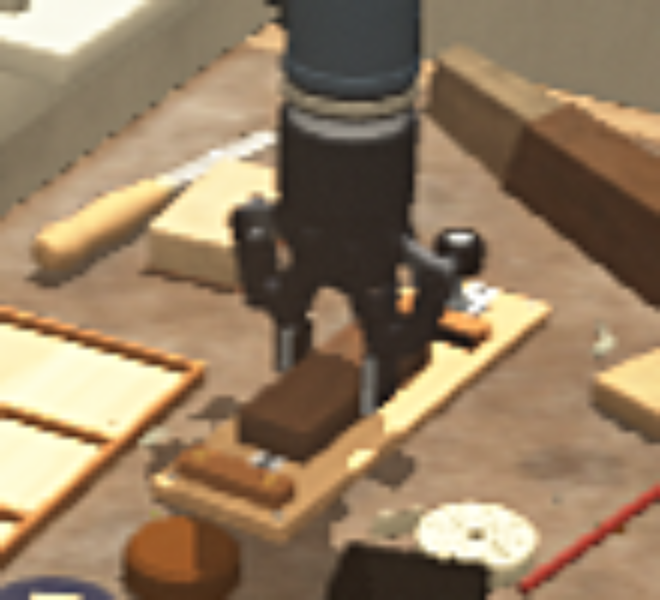

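View pics/t10c.png

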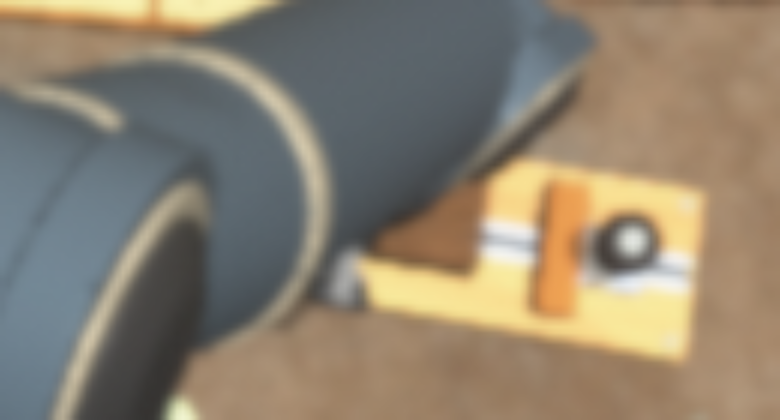

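Aligned between the stops, near the bed. Lower and release.

Call:
step_arm:
  motion: "0 -0.001 0.002 0 0 0 0.035; 0 0 0.001 0 0 0 0.035; 0 0 0 0 0 0 0.035; 0 0 0 0 0 0 0.035"

```text
time: 36.7
eef_pos: [451.0, -188.2, 87.7]
tcp_rot: [0.0, 0.735, 0.678, -0.0]
wrist_force: [0.1, -0.1, -1.7]
gripper_width: 0.516
```

Call:
step_arm:
  motion: "0 0 0 0 0 0 0.055; 0 0 0 0 0 0 0.065; 0 0 0 0 0 0 0.065; 0 0 0 0 0 0 0.065; 0 0 -0.01 0 0 0 0.065; 0 0 -0.025 0 0 0 0.065; 0 0 -0.03 0 0 0 0.065; 0 0 -0.02 0 0 0 0.065; 0 0 -0.005 0 0 0 0.065; 0 0 0 0 0 0 0.065"

```text
time: 37.95
eef_pos: [451.1, -188.5, 182.7]
tcp_rot: [0.001, 0.735, 0.678, 0.0]
wrist_force: [-0.6, 0.9, 0.9]
gripper_width: 0.757
```

```bash
python3 - <<'E'
from h import *
plan(440.5,-323,160,-.08,grip=.065)
E
```

```text
t 37.95 n 3 pos [ 451.1 -188.5  182.7] grip 0.7570461341611298 F [-0.6  0.9  0.9] j [-0.16  0.36  0.58  2.11 -0.29  0.74  0.52] err rv [ 0.002  0.001 -0.001]
-0.045 0.0001 0.0076 0.001 0 -0 0.065; -0.045 0.0001 0.0076 0.001 0 -0 0.065; -0.045 0.0001 0.0076 0.001 0 -0 0.065
```

Call:
step_arm:
  motion: "-0.018 0 0.003 0.001 0 0 0.065; -0.036 0 0.006 0 0 0 0.065; -0.036 0 0.006 0 0 0 0.065; -0.025 0 0.005 0 0 0 0.065; -0.01 0 0 0 0 0 0.065; -0.003 0 0 0 0 0 0.065; 0 0 0 0 0 0 0.065; 0 0 0 0 0 0 0.065"

```text
time: 38.95
eef_pos: [439.5, -314.8, 156.9]
tcp_rot: [-0.005, 0.733, 0.68, -0.001]
wrist_force: [0.2, 0.2, 0.0]
gripper_width: 0.758
```

```bash
python3 - <<'E'
from h import *
plan(440.5,-323,107,-.08,grip=.065)
im,d=shot('top','t11'); cv2.imwrite('pics/t11c.png',cv2.resize(im[200:270,290:420],None,fx=6,fy=6))
E
```

```text
t 38.95 n 2 pos [ 439.5 -314.8  156.9] grip 0.7582050103533144 F [0.2 0.2 0. ] j [ 0.12  0.48  0.55  2.01 -0.36  0.76  0.81] err rv [-0.008 -0.005  0.005]
-0.0042 0.001 0.0249 -0.004 -0.003 0.002 0.065; -0.0041 0.0009 0.0249 -0.004 -0.003 0.002 0.065
```

View pics/t11c.png

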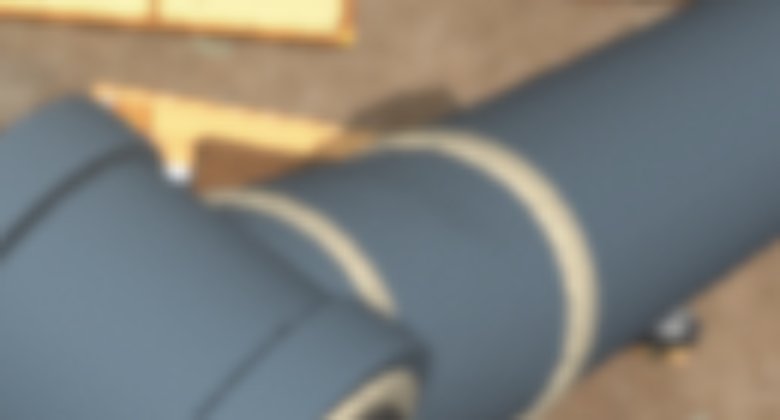

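Call:
step_arm:
  motion: "-0.002 0.001 0.012 -0.003 -0.002 0.002 0.065; -0.003 0 0.014 -0.003 -0.001 0.001 0.065; -0.001 0 0.012 0 0 0 0.065; 0 0 0.006 0 0 0 0.065; 0 0 0.002 0 0 0 0.065; 0 0 0 0 0 0 0.065; 0 0 0 0 0 0 0.065"

```text
time: 39.88
eef_pos: [440.1, -320.0, 107.1]
tcp_rot: [-0.002, 0.734, 0.679, 0.0]
wrist_force: [-0.1, -0.5, 0.5]
gripper_width: 0.76
```

```bash
python3 - <<'E'
from h import *
plan(440.5,-323,107,-.08,grip=.065)
im,d=shot('side','s11'); cv2.imwrite('pics/s11c.png',cv2.resize(im[130:230,270:380],None,fx=6,fy=6))
E
```

```text
t 39.875 n 1 pos [ 440.1 -320.   107.1] grip 0.7595459645424906 F [-0.1 -0.5  0.5] j [ 0.18  0.56  0.49  2.03 -0.42  0.66  0.87] err rv [-0.003 -0.003  0.003]
-0.003 0.0006 0.0001 -0.003 -0.003 0.003 0.065
```

View pics/s11c.png

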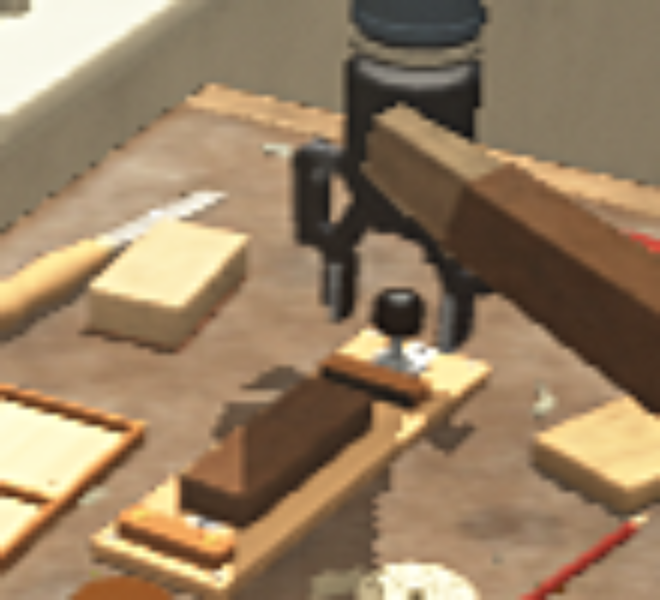

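Call:
step_arm:
  motion: "-0.002 0 0 0 0 0 0.065; 0 0 0 0 0 0 0.02; 0 0 0 0 0 0 0.02; 0 0 0 0 0 0 0.02; 0 0 0 0 0 0 0.02; 0 0 0 0 0 0 0.02; 0 0 0 0 0 0 0.02; 0 0 0 0 0 0 0.02"
  force: 50

```text
time: 40.92
eef_pos: [440.8, -322.3, 108.1]
tcp_rot: [-0.001, 0.734, 0.68, 0.001]
wrist_force: [0.1, 0.1, 0.9]
gripper_width: 0.33
```

Call:
step_arm:
  motion: "0.004 0 0 0 0 0 0.02; 0.006 0 0 0 0 0 0.02; 0.008 0 0 0 0 0 0.02; 0.008 0 0 0 0 0 0.02; 0.007 0 0 0 0 0 0.02; 0.005 0 0 0 0 0 0.02; 0 0 0 0 0 0 0.02"

```text
time: 41.8
eef_pos: [443.8, -283.8, 108.1]
tcp_rot: [0.001, 0.734, 0.68, -0.001]
wrist_force: [0.8, -2.2, -1.2]
gripper_width: 0.333
```

```bash
python3 - <<'E'
from h import *
plan(444.5,-270,107,-.08,grip=.02)
E
```

```text
t 41.8 n 1 pos [ 443.8 -283.8  108.1] grip 0.3330563766253495 F [ 0.8 -2.2 -1.2] j [ 0.1   0.53  0.5   2.07 -0.42  0.63  0.81] err rv [0.001 0.003 0.004]
0.0138 -0.0004 0.0011 0.001 0.003 0.004 0.02
```

Call:
step_arm:
  motion: "0.003 0 0 0 0 0 0.02; 0.003 0 0 0 0 0 0.02; 0.003 0 0 0 0 0 0.02; 0.002 0 0 0 0 0 0.02; 0 0 0 0 0 0 0.02"

```text
time: 42.42
eef_pos: [444.7, -273.1, 108.1]
tcp_rot: [0.002, 0.734, 0.679, -0.001]
wrist_force: [0.5, -3.0, -1.2]
gripper_width: 0.335
```

Call:
step_arm:
  motion: "0.002 0 0 0 0 0 0.02; 0.002 0 0 0 0 0 0.02; 0 0 0 0 0 0 0.02"

```text
time: 42.8
eef_pos: [445.0, -268.9, 108.1]
tcp_rot: [0.002, 0.734, 0.679, -0.001]
wrist_force: [1.1, -3.2, -1.2]
gripper_width: 0.332
```

Call:
step_arm:
  motion: "0.002 0 0 0 0 0 0.02; 0.001 0 0 0 0 0 0.02; 0 0 0 0 0 0 0.02"

```text
time: 43.18
eef_pos: [444.9, -268.5, 108.1]
tcp_rot: [0.004, 0.734, 0.679, -0.003]
wrist_force: [0.9, -3.2, -0.6]
gripper_width: 0.333
```

Call:
step_arm:
  motion: "0.004 0 0 0 0 0 0.02; 0.004 0 0 0 0 0 0.02"

```text
time: 43.42
eef_pos: [444.8, -267.5, 108.2]
tcp_rot: [0.011, 0.735, 0.678, -0.006]
wrist_force: [0.5, -14.7, -10.5]
gripper_width: 0.336
```

Call:
step_arm:
  motion: "0 0 0 0 0 0 0.02; 0 0 0 0 0 0 0.065; 0 0 0 0 0 0 0.065; 0 0 0 0 0 0 0.065; 0 0 0 0 0 0 0.065; 0 0 -0.01 0 0 0 0.065; 0 0 -0.025 0 0 0 0.065; 0 0 -0.03 0 0 0 0.065; 0 0 -0.03 0 0 0 0.065; 0 0 -0.015 0 0 0 0.065; 0 0 0 0 0 0 0.065"

```text
time: 44.8
eef_pos: [443.7, -261.9, 223.0]
tcp_rot: [0.007, 0.735, 0.678, -0.005]
wrist_force: [-0.2, 1.3, -0.7]
gripper_width: 0.756
```

```bash
python3 - <<'E'
from h import *
plan(441.5,331,220,-np.pi/2,grip=.07)
im,d=shot('side','s12'); cv2.imwrite('pics/s12c.png',cv2.resize(im[130:230,260:370],None,fx=6,fy=6))
E
```

```text
t 44.8 n 12 pos [ 443.7 -261.9  223. ] grip 0.7563090201581069 F [-0.2  1.3 -0.7] j [-0.07  0.34  0.64  2.03 -0.25  0.84  0.63] err rv [0.015 0.01  1.489]
0.0492 -0.0042 -0.0006 0.001 0.001 0.124 0.07; 0.0483 -0.0103 -0.0005 0.001 0.001 0.124 0.07; 0.0467 -0.0162 -0.0005 0.001 0.001 0.124 0.07; 0.0443 -0.0218 -0.0004 0.001 0.001 0.124 0.07; 0.0413 -0.0271 -0.0003 0.001 0.001 0.124 0.07; 0.0376 -0.032 -0.0003 0.001 0.001 0.124 0.07; 0.0334 -0.0365 -0.0002 0.001 0.001 0.124 0.07; 0.0286 -0.0403 -0.0001 0.001 0.001 0.124 0.07; 0.0234 -0.0435 -0 0.001 0.001 0.124 0.07; 0.0178 -0.0461 0 0.001 0.001 0.124 0.07; 0.012 -0.0479 0.0001 0.001 0.001 0.124 0.07; 0.0059 -0.049 0.0002 0.001 0.001 0.124 0.07
```

View pics/s12c.png

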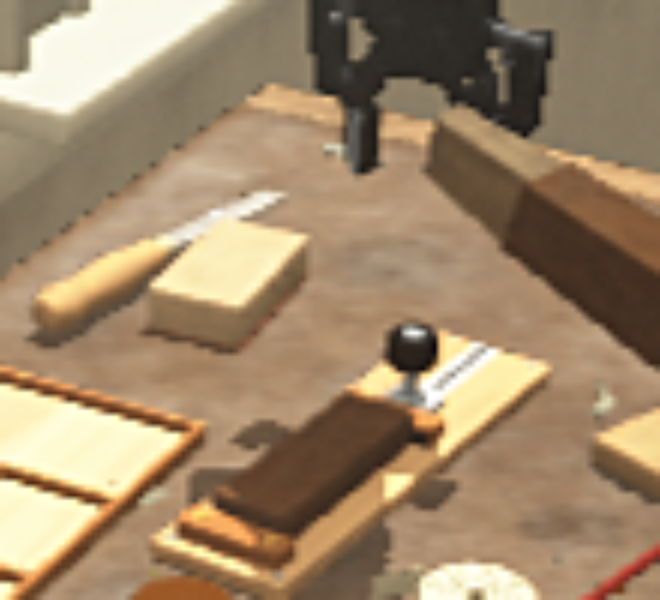

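Call:
step_arm:
  motion: "0.025 -0.002 0 0.001 0.001 0.065 0.07; 0.048 -0.007 0 0.001 0.001 0.124 0.07; 0.047 -0.013 0 0.001 0.001 0.124 0.07; 0.045 -0.019 0 0.001 0.001 0.124 0.07; 0.043 -0.025 0 0.001 0.001 0.124 0.07; 0.039 -0.03 0 0.001 0.001 0.124 0.07; 0.035 -0.034 0 0.001 0.001 0.124 0.07; 0.031 -0.038 0 0.001 0.001 0.124 0.07; 0.026 -0.042 0 0.001 0.001 0.124 0.07; 0.021 -0.045 0 0.001 0.001 0.124 0.07"

```text
time: 46.1
eef_pos: [446.5, 215.3, 206.1]
tcp_rot: [0.004, 0.992, 0.129, -0.01]
wrist_force: [0.8, -0.6, 0.7]
gripper_width: 0.819
```

```bash
python3 - <<'E'
from h import *
plan(441.5,331,215,-np.pi/2,grip=.07)
E
```

```text
t 46.1 n 3 pos [446.5 215.3 206.1] grip 0.8188100982034304 F [ 0.8 -0.6  0.7] j [-1.16  0.38  0.78  2.08 -0.35  0.84 -1.48] err rv [0.008 0.019 0.258]
0.0082 -0.0377 -0.0034 0.003 0.006 0.086 0.07; 0.0049 -0.0383 -0.0032 0.003 0.006 0.086 0.07; 0.0016 -0.0386 -0.0031 0.003 0.006 0.086 0.07
```

Call:
step_arm:
  motion: "0.007 -0.035 -0.002 0.002 0.005 0.086 0.07; 0.003 -0.032 -0.002 0.002 0.005 0.08 0.07; 0 -0.018 0 0.002 0.005 0.05 0.07; 0 -0.008 0 0 0 0.02 0.07; 0 -0.002 0 0 0 0 0.07; 0 0 0 0 0 0 0.07; 0 0 0 0 0 0 0.07"

```text
time: 46.98
eef_pos: [436.3, 314.9, 202.2]
tcp_rot: [0.007, 1.0, 0.01, -0.006]
wrist_force: [-0.5, 0.3, -0.6]
gripper_width: 0.818
```

```bash
python3 - <<'E'
from h import *
plan(441.5,331,150,-np.pi/2,grip=.07)
im,d=shot('top','t13'); cv2.imwrite('pics/t13c.png',cv2.resize(im[130:270,130:410],None,fx=2.85,fy=2.85,interpolation=cv2.INTER_CUBIC))
cv2.imwrite('pics/t13d.png',cv2.resize(im[205:265,295:415],None,fx=6.5,fy=6.5,interpolation=cv2.INTER_CUBIC))
P=cloud('top',d)
def box(u0,u1,v0,v1):
    m=np.zeros((420,560),bool); m[v0:v1,u0:u1]=1; return m
print(circ(P,box(360,405,220,255),(55,70)))
m=box(300,400,205,265)&(P[...,2]>29)&(P[...,2]<40); q=P[m]; print(cv2.minAreaRect(q[:,:2].astype(np.float32)),np.median(q[:,2]),q.mean(0))
E
```

```text
t 46.975 n 2 pos [436.3 314.9 202.2] grip 0.8177269672081656 F [-0.5  0.3 -0.6] j [-1.32  0.47  0.81  1.99 -0.43  0.88 -1.83] err rv [0.014 0.011 0.02 ]
0.003 -0.0083 0.0259 0.007 0.006 0.01 0.07; 0.0028 -0.0082 0.026 0.007 0.006 0.01 0.07
(np.int64(91), array([ 444.3, -269.3,   61.8]), array([ 445.2, -270. ]), 15.2, np.float64(61.9))
((452.8899841308594, -165.45074462890625), (175.3065948486328, 51.96627426147461), 87.93319702148438) 34.138526260896924 [ 451.98942293 -164.84241896   34.1669416 ]
```

View pics/t13c.png

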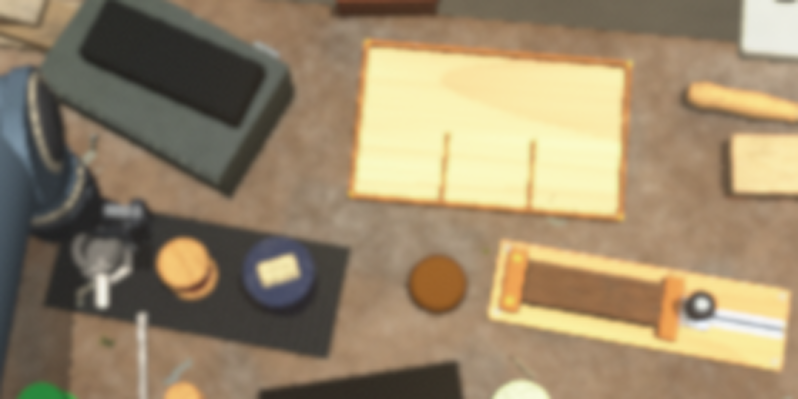

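View pics/t13d.png

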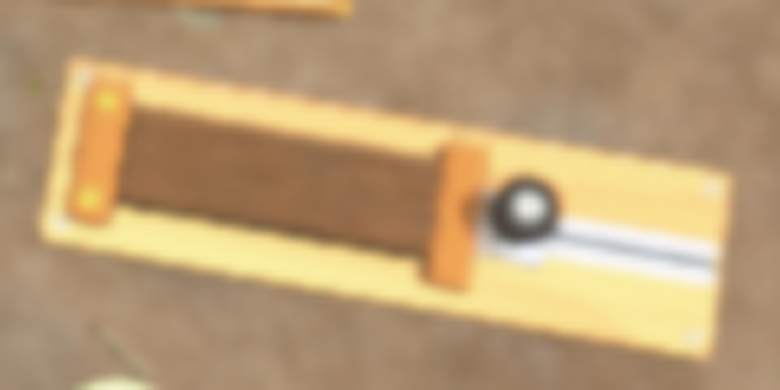

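Call:
step_arm:
  motion: "0.002 -0.005 0.014 0.006 0.005 0.01 0.07; 0.002 -0.006 0.02 0.006 0.005 0.008 0.07; 0.001 -0.004 0.014 0.002 0 0 0.07; 0 -0.001 0.006 0 0 0 0.07; 0 0 0 0 0 0 0.07; 0 0 0 0 0 0 0.07"

```text
time: 47.78
eef_pos: [441.7, 330.4, 145.0]
tcp_rot: [-0.001, 1.0, -0.001, -0.0]
wrist_force: [-0.3, -0.0, 0.4]
gripper_width: 0.822
```

```bash
python3 - <<'E'
from h import *
plan(442,332,113,-np.pi/2,grip=.07)
E
```

```text
t 47.775 n 1 pos [441.7 330.4 145. ] grip 0.8215821921020939 F [-0.3 -0.   0.4] j [-1.26  0.56  0.73  2.   -0.54  0.78 -1.78] err rv [-0.002  0.001 -0.002]
0.0003 -0.0015 0.032 -0.002 0.001 -0.002 0.07
```

Call:
step_arm:
  motion: "0 0 0.008 0 0 0 0.07; 0 0 0.01 0 0 0 0.07; 0 0 0.008 0 0 0 0.07; 0 0 0.004 0 0 0 0.07; 0 0 0 0 0 0 0.07; 0 0 0 0 0 0 0.07"

```text
time: 48.52
eef_pos: [442.0, 330.5, 113.5]
tcp_rot: [-0.001, 1.0, -0.001, -0.0]
wrist_force: [0.7, 0.1, -0.7]
gripper_width: 0.822
```

```bash
python3 - <<'E'
from h import *
plan(442,332,113,-np.pi/2,grip=.07)
E
```

```text
t 48.525 n 1 pos [442.  330.5 113.5] grip 0.8216937537934993 F [ 0.7  0.1 -0.7] j [-1.23  0.61  0.69  2.02 -0.59  0.72 -1.74] err rv [-0.002  0.    -0.002]
0 -0.0015 0.0005 -0.002 0 -0.002 0.07
```

Call:
step_arm:
  motion: "0 -0.001 0 0 0 0 0.04; 0 0 0 0 0 0 0.04; 0 0 0 0 0 0 0.04; 0 0 0 0 0 0 0.04; 0 0 0 0 0 0 0.04; 0 0 0 0 0 0 0.04"
  force: 60

```text
time: 49.28
eef_pos: [442.2, 331.6, 114.4]
tcp_rot: [-0.002, 1.0, -0.001, 0.0]
wrist_force: [0.1, -0.2, -0.3]
gripper_width: 0.52
```

Call:
step_arm:
  motion: "0 0 -0.005 0 0 0 0.04; 0 0 -0.015 0 0 0 0.04; 0 0 -0.025 0 0 0 0.04; 0 0 -0.025 0 0 0 0.04; 0 0 -0.015 0 0 0 0.04; 0 0 -0.005 0 0 0 0.04; 0 0 0 0 0 0 0.04"

```text
time: 50.15
eef_pos: [441.1, 330.9, 208.6]
tcp_rot: [-0.001, 1.0, -0.001, -0.001]
wrist_force: [-1.0, 0.2, -2.2]
gripper_width: 0.517
```

```bash
python3 - <<'E'
from h import *
plan(577,-51,210,-np.pi/2,grip=.04,step=40)
E
```

```text
t 50.15 n 11 pos [441.1 330.9 208.6] grip 0.51709291500018 F [-1.   0.2 -2.2] j [-1.33  0.48  0.82  1.96 -0.45  0.89 -1.86] err rv [-0.002  0.001 -0.002]
0.0124 0.0347 -0.0002 -0 0 -0 0.04; 0.0124 0.0347 -0.0002 -0 0 -0 0.04; 0.0124 0.0347 -0.0002 -0 0 -0 0.04; 0.0124 0.0347 -0.0002 -0 0 -0 0.04; 0.0124 0.0347 -0.0002 -0 0 -0 0.04; 0.0124 0.0347 -0.0002 -0 0 -0 0.04; 0.0124 0.0347 -0.0002 -0 0 -0 0.04; 0.0124 0.0347 -0.0002 -0 0 -0 0.04; 0.0124 0.0347 -0.0002 -0 0 -0 0.04; 0.0124 0.0347 -0.0001 -0 0 -0 0.04; 0.0124 0.0347 -0.0001 -0 0 -0 0.04
```

Call:
step_arm:
  motion: "0.006 0.018 0 0 0 0 0.04; 0.013 0.036 0 0 0 0 0.04; 0.013 0.036 0 0 0 0 0.04; 0.013 0.036 0 0 0 0 0.04; 0.013 0.036 0 0 0 0 0.04; 0.013 0.036 0 0 0 0 0.04; 0.013 0.036 0 0 0 0 0.04; 0.013 0.036 0 0 0 0 0.04; 0.013 0.036 0 0 0 0 0.04; 0.01 0.028 0 0 0 0 0.04; 0.007 0.018 0 0 0 0 0.04; 0.003 0.008 0 0 0 0 0.04"

```text
time: 51.65
eef_pos: [566.4, -59.4, 200.8]
tcp_rot: [0.006, 1.0, -0.008, -0.008]
wrist_force: [-1.3, 0.5, -2.7]
gripper_width: 0.518
```

Call:
step_arm:
  motion: "0 0 0 0 0 0 0.04; 0 0 0 0 0 0 0.04"

```text
time: 51.9
eef_pos: [565.4, -59.8, 200.0]
tcp_rot: [0.006, 1.0, -0.009, -0.009]
wrist_force: [0.2, 1.3, -2.3]
gripper_width: 0.518
```

```bash
python3 - <<'E'
from h import *
plan(577,-51,160,-np.pi/2,grip=.04,step=40)
E
```

```text
t 51.9 n 2 pos [565.4 -59.8 200. ] grip 0.5182378665644986 F [ 0.2  1.3 -2.3] j [-0.57  0.52  0.81  1.92 -0.46  0.91 -1.12] err rv [ 0.011  0.019 -0.017]
0.0061 -0.0047 0.0198 0.006 0.009 -0.009 0.04; 0.006 -0.0046 0.0199 0.006 0.009 -0.009 0.04
```

Call:
step_arm:
  motion: "0.004 -0.003 0.01 0.005 0.008 -0.008 0.04; 0.004 -0.003 0.015 0.005 0.008 -0.008 0.04; 0.002 -0.002 0.012 0 0.002 0 0.04; 0 0 0.006 0 0 0 0.04; 0 0 0 0 0 0 0.04; 0 0 0 0 0 0 0.04"

```text
time: 52.65
eef_pos: [575.2, -48.4, 152.5]
tcp_rot: [-0.0, 1.0, 0.002, -0.001]
wrist_force: [-0.0, 0.0, -2.7]
gripper_width: 0.52
```

```bash
python3 - <<'E'
from h import *
plan(577,-51,118,-np.pi/2,grip=.04,step=40)
E
```

```text
t 52.65 n 1 pos [575.2 -48.4 152.5] grip 0.5198560734320045 F [-0.   0.  -2.7] j [-0.53  0.59  0.74  1.94 -0.54  0.82 -1.06] err rv [-0.     0.002  0.005]
0.0018 0.0027 0.0345 -0 0.002 0.005 0.04
```

Call:
step_arm:
  motion: "0.001 0.001 0.008 0 0.001 0.002 0.04; 0.001 0.001 0.01 0 0.001 0.002 0.04; 0 0 0.008 0 0 0 0.04; 0 0 0.005 0 0 0 0.04; 0 0 0.002 0 0 0 0.04; 0 0 0 0 0 0 0.04; 0 0 0 0 0 0 0.04"

```text
time: 53.52
eef_pos: [577.8, -50.9, 117.8]
tcp_rot: [-0.0, 1.0, 0.0, 0.001]
wrist_force: [0.1, 0.3, -2.5]
gripper_width: 0.518
```

```bash
python3 - <<'E'
from h import *
plan(577,-51,118,-np.pi/2,grip=.04,step=40)
im,d=shot('side','s14'); cv2.imwrite('pics/s14c.png',cv2.resize(im[140:260,200:320],None,fx=5,fy=5))
E
```

```text
t 53.525 n 1 pos [577.8 -50.9 117.8] grip 0.5181071558521251 F [ 0.1  0.3 -2.5] j [-0.49  0.64  0.69  1.95 -0.59  0.76 -1.02] err rv [-0.    -0.002  0.   ]
-0.0008 0.0001 -0.0002 -0 -0.002 0 0.04
```

View pics/s14c.png

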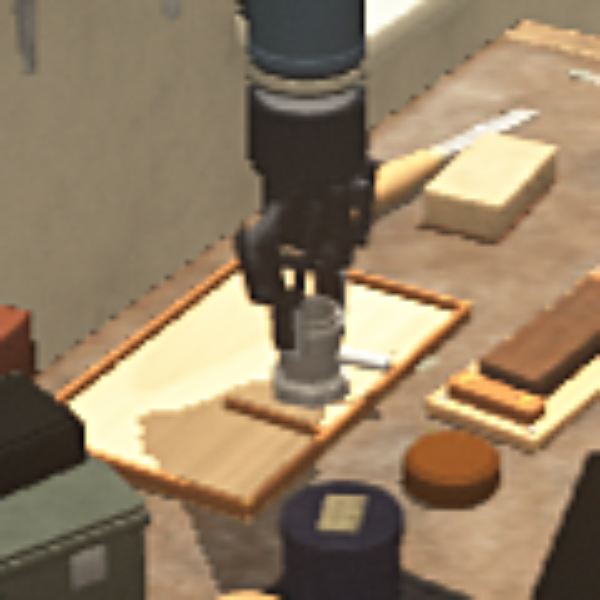

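Release and lift, then go to the spool (jaws along x).

Call:
step_arm:
  motion: "0 0 0.001 0 0 0 0.04; 0 0 0 0 0 0 0.04; 0 0 0 0 0 0 0.07; 0 0 0 0 0 0 0.07; 0 0 0 0 0 0 0.07; 0 0 0 0 0 0 0.07; 0 0 -0.01 0 0 0 0.07; 0 0 -0.03 0 0 0 0.07; 0 0 -0.035 0 0 0 0.07; 0 0 -0.02 0 0 0 0.07; 0 0 0 0 0 0 0.07"

```text
time: 54.95
eef_pos: [578.9, -51.8, 218.4]
tcp_rot: [-0.0, 1.0, -0.0, 0.003]
wrist_force: [-0.0, 0.3, -0.5]
gripper_width: 0.817
```

```bash
python3 - <<'E'
from h import *
plan(435.5,243,210,0,n=11,grip=.0854)
im,d=shot('side','s15'); cv2.imwrite('pics/s15c.png',cv2.resize(im[140:260,200:320],None,fx=5,fy=5))
E
```

```text
t 54.95 n 11 pos [578.9 -51.8 218.4] grip 0.8168193365184518 F [-0.   0.3 -0.5] j [-0.58  0.51  0.81  1.89 -0.46  0.93 -1.12] err rv [ 0.005 -0.005 -1.571]
-0.0131 -0.0268 0.0007 0 -0 -0.143 0.0854; -0.0091 -0.0284 0.0007 0 -0 -0.143 0.0854; -0.005 -0.0294 0.0007 0 -0 -0.143 0.0854; -0.0007 -0.0298 0.0007 0 -0 -0.143 0.0854; 0.0035 -0.0296 0.0007 0 -0 -0.143 0.0854; 0.0077 -0.0288 0.0008 0 -0 -0.143 0.0854; 0.0117 -0.0274 0.0008 0 -0 -0.143 0.0854; 0.0155 -0.0255 0.0008 0 -0 -0.143 0.0854; 0.019 -0.023 0.0008 0 -0 -0.143 0.0854; 0.022 -0.0201 0.0008 0 -0 -0.143 0.0854; 0.0247 -0.0167 0.0008 0 -0 -0.143 0.0854
```

View pics/s15c.png

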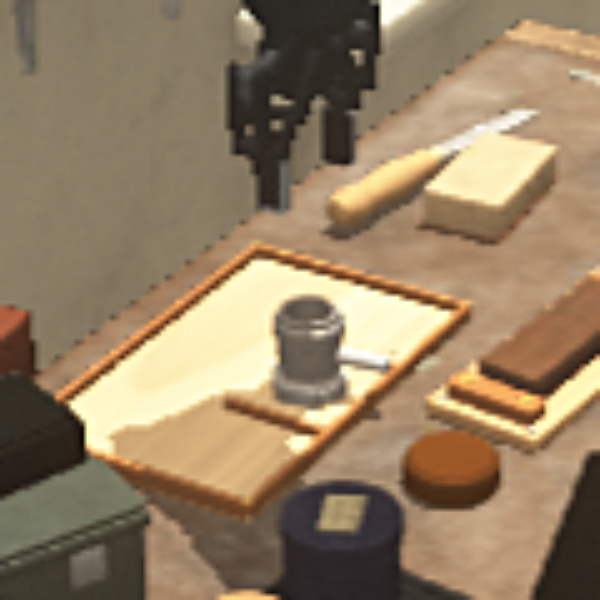

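Fitting stands in its bay, stub over the front lip. On to the spool.

Call:
step_arm:
  motion: "-0.006 -0.014 0 0 0 -0.075 0.0854; -0.011 -0.027 0 0 0 -0.143 0.0854; -0.007 -0.028 0 0 0 -0.143 0.0854; -0.003 -0.029 0 0 0 -0.143 0.0854; 0.001 -0.029 0 0 0 -0.143 0.0854; 0.005 -0.029 0 0 0 -0.143 0.0854; 0.01 -0.028 0 0 0 -0.143 0.0854; 0.014 -0.026 0 0 0 -0.143 0.0854; 0.017 -0.024 0 0 0 -0.143 0.0854; 0.02 -0.021 0 0 0 -0.143 0.0854; 0.018 -0.014 0 0 0 -0.1 0.0854; 0.012 -0.008 0 0 0 -0.05 0.0854"

```text
time: 56.5
eef_pos: [409.5, 242.3, 206.6]
tcp_rot: [-0.004, 0.696, 0.718, -0.009]
wrist_force: [1.2, 0.6, 0.3]
gripper_width: 1.002
```

Call:
step_arm:
  motion: "0 0 0 0 0 0 0.0854; 0 0 0 0 0 0 0.0854"

```text
time: 56.75
eef_pos: [408.6, 242.4, 205.9]
tcp_rot: [-0.004, 0.695, 0.719, -0.009]
wrist_force: [0.0, -0.1, 0.2]
gripper_width: 1.001
```

```bash
python3 - <<'E'
from h import *
plan(435.5,243,150,0)
E
```

```text
t 56.75 n 2 pos [408.6 242.4 205.9] grip 1.0014521526068367 F [ 0.  -0.1  0.2] j [-0.95  0.28  0.39  2.11 -0.15  0.8  -0.43] err rv [-0.019  0.007  0.033]
0.0001 0.014 0.0277 -0.01 0.004 0.017 0.0854; 0.0002 0.0137 0.0278 -0.01 0.004 0.017 0.0854
```

Call:
step_arm:
  motion: "0 0.009 0.01 -0.008 0.003 0.015 0.0854; 0 0.011 0.015 -0.008 0.003 0.013 0.0854; 0 0.005 0.015 -0.003 0 0 0.0854; 0 0.001 0.006 0 0 0 0.0854; 0 0 0 0 0 0 0.0854; 0 0 0 0 0 0 0.0854"

```text
time: 57.5
eef_pos: [437.5, 239.7, 156.3]
tcp_rot: [0.001, 0.708, 0.706, -0.0]
wrist_force: [0.2, -0.2, -0.8]
gripper_width: 1.002
```

```bash
python3 - <<'E'
from h import *
plan(435.5,243,110.5,0)
E
```

```text
t 57.5 n 1 pos [437.5 239.7 156.3] grip 1.0015362910361985 F [ 0.2 -0.2 -0.8] j [-0.89  0.39  0.37  2.1  -0.22  0.68 -0.37] err rv [ 0.001  0.003 -0.003]
0.0035 -0.0021 0.0458 0.001 0.003 -0.003 0.0854
```

Call:
step_arm:
  motion: "0.001 -0.001 0.01 0 0.001 0 0.0854; 0.001 -0.001 0.014 0 0.001 0 0.0854; 0.001 0 0.012 0 0 0 0.0854; 0 0 0.006 0 0 0 0.0854; 0 0 0.002 0 0 0 0.0854; 0 0 0 0 0 0 0.0854; 0 0 0 0 0 0 0.0854"

```text
time: 58.38
eef_pos: [435.3, 243.3, 109.6]
tcp_rot: [0.001, 0.708, 0.706, 0.001]
wrist_force: [0.5, 0.7, -0.2]
gripper_width: 1.001
```

```bash
python3 - <<'E'
from h import *
plan(435.5,243,110.5,0)
E
```

```text
t 58.375 n 1 pos [435.3 243.3 109.6] grip 1.0005157787012484 F [ 0.5  0.7 -0.2] j [-0.86  0.47  0.33  2.13 -0.27  0.58 -0.33] err rv [ 0.002 -0.    -0.002]
-0.0003 0.0002 -0.0009 0.002 -0 -0.002 0.0854
```

Call:
step_arm:
  motion: "0 0 -0.001 0 0 0 0.04; 0 0 0 0 0 0 0.04; 0 0 0 0 0 0 0.04; 0 0 0 0 0 0 0.04; 0 0 0 0 0 0 0.04; 0 0 0 0 0 0 0.04; 0 0 0 0 0 0 0.04"
  force: 30

```text
time: 59.25
eef_pos: [435.5, 243.4, 111.8]
tcp_rot: [0.0, 0.708, 0.706, 0.001]
wrist_force: [-0.5, 0.2, 1.7]
gripper_width: 0.527
```

Call:
step_arm:
  motion: "0 0 -0.005 0 0 0 0.04; 0 0 -0.015 0 0 0 0.04; 0 0 -0.025 0 0 0 0.04; 0 0 -0.025 0 0 0 0.04; 0 0 -0.015 0 0 0 0.04; 0 0 -0.005 0 0 0 0.04; 0 0 0 0 0 0 0.04"

```text
time: 60.12
eef_pos: [435.2, 243.2, 207.4]
tcp_rot: [0.0, 0.708, 0.706, 0.002]
wrist_force: [-0.2, 0.1, -1.5]
gripper_width: 0.533
```

```bash
python3 - <<'E'
from h import *
plan(575.5,42.5,205,0,step=40,grip=.04)
E
```

```text
t 60.125 n 7 pos [435.2 243.2 207.4] grip 0.5325782803923526 F [-0.2  0.1 -1.5] j [-0.93  0.31  0.41  2.07 -0.17  0.79 -0.42] err rv [ 0.004 -0.002 -0.003]
-0.0286 0.0201 0.0003 0.001 -0 -0 0.04; -0.0286 0.0201 0.0003 0.001 -0 -0 0.04; -0.0286 0.0201 0.0003 0.001 -0 -0 0.04; -0.0286 0.0201 0.0003 0.001 -0 -0 0.04; -0.0286 0.0201 0.0003 0.001 -0 -0 0.04; -0.0286 0.0201 0.0003 0.001 -0 -0 0.04; -0.0287 0.0201 0.0003 0.001 -0 -0 0.04
```

Tray release height for the spool: TCP ≈ 115.

Call:
step_arm:
  motion: "-0.014 0.01 0 0 0 0 0.04; -0.029 0.02 0 0 0 0 0.04; -0.034 0.024 0 0 0 0 0.04; -0.034 0.024 0 0 0 0 0.04; -0.034 0.024 0 0 0 0 0.04; -0.025 0.018 0 0 0 0 0.04; -0.015 0.011 0 0 0 0 0.04; -0.006 0.005 0 0 0 0 0.04; 0 0 0 0 0 0 0.04; 0 0 0 0 0 0 0.04"

```text
time: 61.38
eef_pos: [570.3, 49.5, 198.7]
tcp_rot: [-0.004, 0.705, 0.709, -0.005]
wrist_force: [0.1, 0.2, -0.8]
gripper_width: 0.532
```

```bash
python3 - <<'E'
from h import *
plan(575.5,42.5,150,0,step=40,grip=.04)
E
```

```text
t 61.375 n 2 pos [570.3  49.5 198.7] grip 0.5316903165701795 F [ 0.1  0.2 -0.8] j [-0.5   0.45  0.45  1.9  -0.25  0.86  0.08] err rv [-0.012  0.002  0.005]
-0.0034 0.0029 0.0243 -0.006 0.001 0.002 0.04; -0.0035 0.0028 0.0243 -0.006 0.001 0.002 0.04
```

Call:
step_arm:
  motion: "-0.001 0.001 0.015 -0.005 0.001 0.002 0.04; -0.002 0.002 0.02 -0.005 0.001 0.002 0.04; -0.001 0 0.015 -0.001 0 0 0.04; 0 0 0.007 0 0 0 0.04; 0 0 0.002 0 0 0 0.04; 0 0 0 0 0 0 0.04; 0 0 0 0 0 0 0.04"

```text
time: 62.25
eef_pos: [571.7, 49.0, 136.2]
tcp_rot: [-0.001, 0.705, 0.709, 0.0]
wrist_force: [-0.3, -0.3, -0.4]
gripper_width: 0.532
```

```bash
python3 - <<'E'
from h import *
plan(575.5,42.5,115.5,0,step=40,grip=.04)
E
```

```text
t 62.25 n 1 pos [571.7  49.  136.2] grip 0.5324988208168567 F [-0.3 -0.3 -0.4] j [-0.46  0.53  0.4   1.94 -0.31  0.73  0.13] err rv [-0.002 -0.002  0.006]
-0.0066 0.0038 0.0207 -0.002 -0.002 0.006 0.04
```

Call:
step_arm:
  motion: "-0.002 0.001 0.006 0 0 0.003 0.04; -0.002 0.002 0.006 0 0 0.002 0.04; -0.002 0.001 0.005 0 0 0 0.04; 0 0 0.003 0 0 0 0.04; 0 0 0 0 0 0 0.04; 0 0 0 0 0 0 0.04"

```text
time: 63.0
eef_pos: [576.4, 42.4, 115.2]
tcp_rot: [-0.001, 0.707, 0.707, 0.001]
wrist_force: [-0.5, 0.9, -0.9]
gripper_width: 0.529
```

Call:
step_arm:
  motion: "0 0 0 0 0 0 0.07; 0 0 0 0 0 0 0.0854; 0 0 0 0 0 0 0.0854; 0 0 0 0 0 0 0.0854; 0 0 -0.01 0 0 0 0.0854; 0 0 -0.03 0 0 0 0.0854; 0 0 -0.04 0 0 0 0.0854; 0 0 -0.02 0 0 0 0.0854; 0 0 0 0 0 0 0.0854"

```text
time: 64.12
eef_pos: [577.1, 42.1, 221.3]
tcp_rot: [-0.0, 0.707, 0.707, 0.002]
wrist_force: [-0.8, 0.1, 0.1]
gripper_width: 1.0
```

```bash
python3 - <<'E'
from h import *
plan(434,146.4,210,0,step=40)
im,d=shot('side','s16'); cv2.imwrite('pics/s16c.png',cv2.resize(im[140:280,200:340],None,fx=4.2,fy=4.2))
E
```

```text
t 64.125 n 5 pos [577.1  42.1 221.3] grip 0.9995727589774817 F [-0.8  0.1  0.1] j [-0.5   0.42  0.46  1.88 -0.24  0.89  0.08] err rv [ 0.003 -0.003  0.   ]
0.0209 -0.0286 0.0022 0.001 -0.001 0 0.0854; 0.0209 -0.0286 0.0022 0.001 -0.001 0 0.0854; 0.0209 -0.0286 0.0023 0.001 -0.001 0 0.0854; 0.0209 -0.0286 0.0023 0.001 -0.001 0 0.0854; 0.0209 -0.0286 0.0023 0.001 -0.001 0 0.0854
```

View pics/s16c.png

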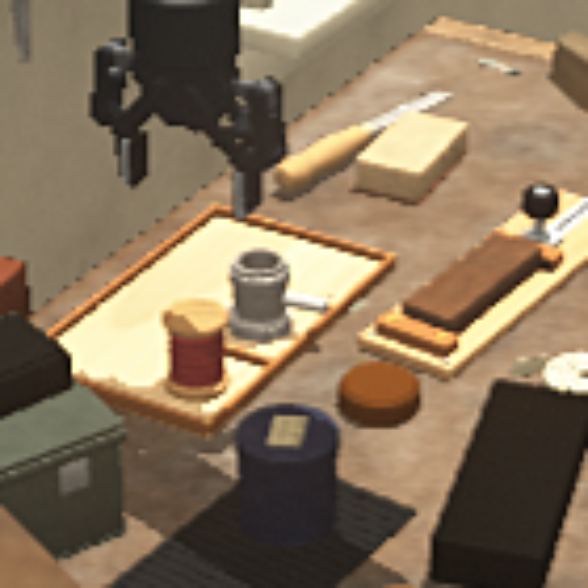

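Spool upright in its bay. Now the tin.

Call:
step_arm:
  motion: "0.01 -0.014 0 0 0 0 0.0854; 0.021 -0.028 0 0 0 0 0.0854; 0.021 -0.029 0 0 0 0 0.0854; 0.021 -0.028 0 0 0 0 0.0854; 0.015 -0.02 0 0 0 0 0.0854; 0.008 -0.011 0 0 0 0 0.0854; 0.003 -0.004 0 0 0 0 0.0854; 0 0 0 0 0 0 0.0854; 0 0 0 0 0 0 0.0854"

```text
time: 65.3
eef_pos: [430.1, 145.0, 213.6]
tcp_rot: [-0.004, 0.706, 0.708, -0.006]
wrist_force: [0.6, 0.6, -0.3]
gripper_width: 1.003
```

```bash
python3 - <<'E'
from h import *
plan(434,146.4,150,0,step=40)
E
```

```text
t 65.3 n 2 pos [430.1 145.  213.6] grip 1.0032402625969612 F [ 0.6  0.6 -0.3] j [-0.79  0.24  0.44  2.15 -0.14  0.8  -0.26] err rv [-0.014  0.003  0.002]
0.0008 0.0024 0.0318 -0.007 0.002 0.001 0.0854; 0.0007 0.0022 0.0318 -0.007 0.002 0.001 0.0854
```

Call:
step_arm:
  motion: "0 0.001 0.015 -0.006 0.002 0.001 0.0854; 0.001 0.002 0.02 -0.006 0.001 0.001 0.0854; 0 0 0.018 -0.001 0 0 0.0854; 0 0 0.008 0 0 0 0.0854; 0 0 0.003 0 0 0 0.0854; 0 0 0 0 0 0 0.0854; 0 0 0 0 0 0 0.0854"

```text
time: 66.18
eef_pos: [437.8, 143.6, 149.3]
tcp_rot: [0.002, 0.71, 0.705, 0.002]
wrist_force: [0.5, 0.1, 0.0]
gripper_width: 1.001
```

```bash
python3 - <<'E'
from h import *
plan(434,146.4,113,0,step=40)
E
```

```text
t 66.175 n 1 pos [437.8 143.6 149.3] grip 1.0007092045484112 F [0.5 0.1 0. ] j [-0.74  0.35  0.4   2.19 -0.23  0.63 -0.18] err rv [ 0.005 -0.001 -0.007]
0.0027 -0.004 0.0363 0.005 -0.001 -0.007 0.0854
```

Call:
step_arm:
  motion: "0.001 -0.002 0.002 0.002 0 -0.003 0.0854; 0.001 -0.002 0.006 0.002 0 -0.002 0.0854; 0 0 0.01 0 0 0 0.0854; 0 0 0.009 0 0 0 0.0854; 0 0 0.006 0 0 0 0.0854; 0 0 0.002 0 0 0 0.0854; 0 0 0 0 0 0 0.0854; 0 0 0 0 0 0 0.0854"

```text
time: 67.18
eef_pos: [433.7, 146.0, 112.1]
tcp_rot: [0.0, 0.708, 0.707, 0.001]
wrist_force: [-0.1, 1.1, -0.3]
gripper_width: 0.997
```

```bash
python3 - <<'E'
from h import *
plan(434,146.4,113,0,step=40)
E
```

```text
t 67.175 n 1 pos [433.7 146.  112.1] grip 0.9969684701267048 F [-0.1  1.1 -0.3] j [-0.71  0.42  0.36  2.22 -0.28  0.54 -0.14] err rv [ 0.001 -0.001 -0.002]
0.0004 0.0003 -0.0009 0.001 -0.001 -0.002 0.0854
```

Call:
step_arm:
  motion: "0 0 -0.001 0 0 0 0.06; 0 0 0 0 0 0 0.06; 0 0 0 0 0 0 0.06; 0 0 0 0 0 0 0.06; 0 0 0 0 0 0 0.06; 0 0 0 0 0 0 0.06"
  force: 50

```text
time: 67.92
eef_pos: [433.9, 146.1, 114.0]
tcp_rot: [0.0, 0.708, 0.707, 0.001]
wrist_force: [0.3, 0.2, 0.1]
gripper_width: 0.79
```

Call:
step_arm:
  motion: "0 0 -0.005 0 0 0 0.06; 0 0 -0.015 0 0 0 0.06; 0 0 -0.025 0 0 0 0.06; 0 0 -0.025 0 0 0 0.06; 0 0 -0.015 0 0 0 0.06; 0 0 -0.005 0 0 0 0.06; 0 0 0 0 0 0 0.06"

```text
time: 68.8
eef_pos: [432.9, 145.4, 209.7]
tcp_rot: [0.0, 0.708, 0.706, 0.002]
wrist_force: [1.7, 0.6, -2.5]
gripper_width: 0.79
```

```bash
python3 - <<'E'
from h import *
plan(579,-144,205,0,step=40,grip=.06)
E
```

```text
t 68.8 n 9 pos [432.9 145.4 209.7] grip 0.7902043963732893 F [ 1.7  0.6 -2.5] j [-0.8   0.24  0.45  2.16 -0.15  0.77 -0.26] err rv [ 0.003 -0.002 -0.002]
-0.0321 0.0163 0.0005 0 -0 -0 0.06; -0.0321 0.0163 0.0005 0 -0 -0 0.06; -0.0321 0.0163 0.0005 0 -0 -0 0.06; -0.0321 0.0163 0.0005 0 -0 -0 0.06; -0.0321 0.0163 0.0005 0 -0 -0 0.06; -0.0321 0.0163 0.0005 0 -0 -0 0.06; -0.0321 0.0163 0.0005 0 -0 -0 0.06; -0.0321 0.0163 0.0005 0 -0 -0 0.06; -0.0321 0.0162 0.0005 0 -0 -0 0.06
```

Call:
step_arm:
  motion: "-0.016 0.008 0 0 0 0 0.06; -0.032 0.016 0 0 0 0 0.06; -0.036 0.018 0 0 0 0 0.06; -0.036 0.018 0 0 0 0 0.06; -0.036 0.018 0 0 0 0 0.06; -0.036 0.018 0 0 0 0 0.06; -0.036 0.018 0 0 0 0 0.06; -0.028 0.014 0 0 0 0 0.06; -0.016 0.008 0 0 0 0 0.06; -0.006 0.003 0 0 0 0 0.06; 0 0 0 0 0 0 0.06; 0 0 0 0 0 0 0.06"

```text
time: 70.3
eef_pos: [571.2, -136.8, 200.1]
tcp_rot: [-0.007, 0.705, 0.709, -0.005]
wrist_force: [-0.0, 0.3, -3.0]
gripper_width: 0.788
```

```bash
python3 - <<'E'
from h import *
plan(579,-144,150,0,step=40,grip=.06)
E
```

```text
t 70.3 n 2 pos [ 571.2 -136.8  200.1] grip 0.7878999653748721 F [-0.   0.3 -3. ] j [-0.21  0.48  0.5   1.87 -0.29  0.89  0.44] err rv [-0.016 -0.003  0.005]
-0.0037 0.0043 0.025 -0.008 -0.001 0.003 0.06; -0.0036 0.0041 0.025 -0.008 -0.001 0.003 0.06
```

Call:
step_arm:
  motion: "-0.003 0.002 0.012 -0.006 -0.001 0.002 0.06; -0.003 0.003 0.016 -0.007 -0.001 0.002 0.06; -0.001 0.001 0.012 -0.001 0 0 0.06; 0 0 0.006 0 0 0 0.06; 0 0 0.002 0 0 0 0.06; 0 0 0 0 0 0 0.06; 0 0 0 0 0 0 0.06"

```text
time: 71.18
eef_pos: [576.8, -141.8, 148.0]
tcp_rot: [-0.002, 0.706, 0.709, -0.0]
wrist_force: [-0.5, -0.1, -2.8]
gripper_width: 0.787
```

```bash
python3 - <<'E'
from h import *
plan(579,-144,117.5,0,step=40,grip=.06)
E
```

```text
t 71.175 n 1 pos [ 576.8 -141.8  148. ] grip 0.786933915809338 F [-0.5 -0.1 -2.8] j [-0.17  0.55  0.47  1.89 -0.34  0.78  0.48] err rv [-0.002 -0.002  0.004]
-0.0023 0.0023 0.0305 -0.002 -0.002 0.004 0.06
```

Call:
step_arm:
  motion: "-0.001 0.001 0.007 0 0 0.001 0.06; -0.001 0.001 0.008 0 0 0.001 0.06; 0 0 0.007 0 0 0 0.06; 0 0 0.005 0 0 0 0.06; 0 0 0.002 0 0 0 0.06; 0 0 0 0 0 0 0.06; 0 0 0 0 0 0 0.06"

```text
time: 72.05
eef_pos: [579.2, -143.9, 117.4]
tcp_rot: [-0.001, 0.706, 0.708, 0.0]
wrist_force: [-0.5, 0.3, -2.1]
gripper_width: 0.793
```

Call:
step_arm:
  motion: "0 0 0.001 0 0 0 0.06; 0 0 0 0 0 0 0.0854; 0 0 0 0 0 0 0.0854; 0 0 0 0 0 0 0.0854; 0 0 0 0 0 0 0.0854; 0 0 -0.01 0 0 0 0.0854; 0 0 -0.03 0 0 0 0.0854; 0 0 -0.04 0 0 0 0.0854; 0 0 -0.03 0 0 0 0.0854; 0 0 -0.02 0 0 0 0.0854; 0 0 0 0 0 0 0.0854"

```text
time: 73.42
eef_pos: [580.3, -145.0, 255.2]
tcp_rot: [0.001, 0.707, 0.708, 0.002]
wrist_force: [-0.6, 0.6, -0.3]
gripper_width: 0.999
```

Call:
step_arm:
  motion: "0.02 -0.015 -0.01 0 0 0 0.0854; 0.04 -0.025 -0.01 0 0 0 0.0854; 0.04 -0.025 -0.01 0 0 0 0.0854; 0.04 -0.025 0 0 0 0 0.0854; 0.04 -0.02 0 0 0 0 0.0854; 0.04 -0.02 0 0 0 0 0.0854; 0.04 0 0 0 0 0 0.0854; 0.03 0 0 0 0 0 0.0854; 0.01 0 0 0 0 0 0.0854; 0 0 0 0 0 0 0.0854; 0 0 0 0 0 0 0.0854"

```text
time: 74.8
eef_pos: [441.5, 160.6, 278.1]
tcp_rot: [-0.001, 0.708, 0.706, -0.004]
wrist_force: [-0.4, 0.1, 0.0]
gripper_width: 1.0
```

```bash
python3 - <<'E'
from h import *
s=bot.read_state(); print(s['eef_pos'],np.abs(s['joint_velocities']).max())
im,d=shot('side','s17'); cv2.imwrite('pics/s17c.png',cv2.resize(im[130:280,200:370],None,fx=4.2,fy=4.2))
im,d=shot('top','t17'); cv2.imwrite('pics/t17c.png',cv2.resize(im[130:270,150:420],None,fx=2.9,fy=2.9,interpolation=cv2.INTER_CUBIC)); P=cloud('top',d)
def box(u0,u1,v0,v1):
    m=np.zeros((420,560),bool); m[v0:v1,u0:u1]=1; return m
print('reel',circ(P,box(255,282,170,200),(60,75)))
print('fit',circ(P,box(290,318,170,195),(57,75)))
print('tin',circ(P,box(318,350,170,205),(70,90)))
print('knob',circ(P,box(360,405,220,255),(55,70)))
E
```

```text
[441.49310193 160.61448879 278.14308608] 0.008185569355475208
reel (np.int64(225), array([575.1,  41.9,  66.5]), array([575. ,  41.9]), 25.5, np.float64(66.6))
fit (np.int64(127), array([576.1, -51.4,  63.2]), array([577.4, -52.4]), 25.0, np.float64(62.9))
tin (np.int64(461), array([ 577.4, -143.3,   77.1]), array([ 578.4, -143.1]), 35.7, np.float64(77.2))
knob (np.int64(93), array([ 443.9, -269. ,   62.1]), array([ 444.9, -269.2]), 15.3, np.float64(62.0))
```

View pics/s17c.png

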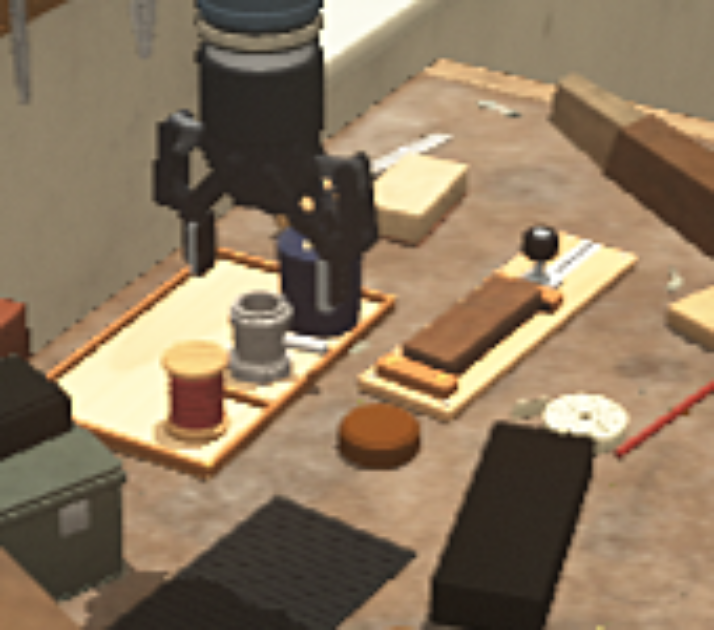

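View pics/t17c.png

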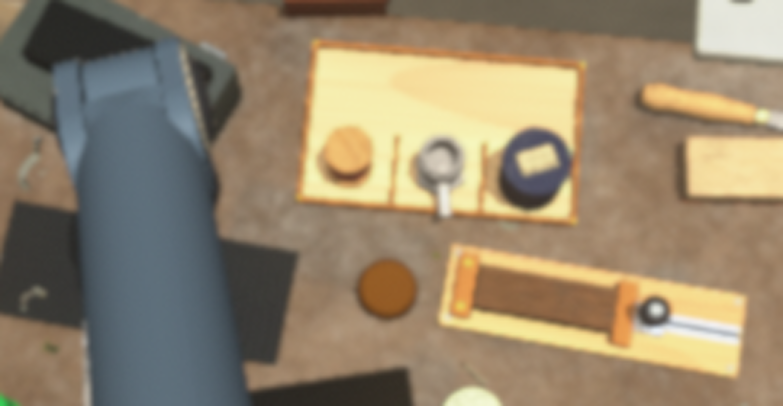

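```bash
python3 -c "
from bench import bot
print(bot.job_done())"
```

```text
the job is handed in; nothing more can be done
None
```

The job is handed in at about 75 s, and my last camera checks agreed with the goal. The hand-in gave no verdict.

**What I did:** I stood the tin, spool and fitting upright on the ribbed mat. I then laid the offcut on the clamping board between the stops, in line with the board. I pushed the sliding stop by its knob until the wrist force jumped from 3 N to about 15 N. Finally I put the fitting, spool and tin back in their own bays.

**Last checks:**
- **Things in the tray:** the tin, spool and fitting each measured within about 2 mm of where they started. Their top heights were within 1 mm of before, and they look upright in both pictures.
- **Clamping:** the offcut lies flat, with its top at about 34 mm. Both stops touch its ends, and the knob has moved about 54 mm. I did not read the slide joint directly, so its final value of about 0.06 m is inferred from the knob's travel and the force jump.
- **Arm:** clear of everything, with the gripper open at 278 mm.

No check failed or disagreed.

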